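Bring a balance into service and tare a beaker on it

ROBOT

A 7-joint arm with a two-finger parallel gripper is mounted at the origin on a cart in front of the work surface, level with it; the furniture and walls round the work are solid. World frame = base frame: x ahead of the robot, y to its left, z up, the work surface at z = 0. Lengths are in m, angles in rad, forces in N, time in s.
With the tool pointing down it reaches from about 0.4 to 0.875 m from the base axis. Payload 6.5 kg.
Tool frame: the origin (TCP) lies midway between the tips of the shut fingers; the grasp point (between the pads) lies 19 mm behind it; z points along the fingers, y is the line along which they close (so a half turn about z gives the same grasp; the last joint's range is limited). The gripper opens to 85 mm and grips with 20 to 120 N. Pads are 22 mm wide; open, the fingers measure 114 mm over their backs; the gripper's body (76 mm by 85 mm) begins 54 mm behind the grasp point. The pads swing forward as they close: fully open they stand 13 mm farther back than shut.
Start: joints at [-1.259, 0.536, -0.004, 1.538, 0.003, 1.067, -0.071], TCP at [0.24, 0.604, 0.231] pointing down, gripper open.
Joint ranges: [-2.7, 2.7], [-0.37, 2.16], [-1.27, 1.26], [0.24, 2.4], [-1.31, 4.45], [0.19, 1.91], [-2.76, 2.76]. Speed limits (rad/s): [2.39, 2.39, 3.14, 3.14, 3.14, 3.14, 3.14].

INTERFACE

Orientations are given as a rotation vector (axis times angle).
In Python, from workcell import * gives the robot as it stands. The module is installed in compiled form; this text tells all that it offers.
- The arm moves only by the tool arm_command, never from a script. Its argument "series" is a list of rows, each a list of 5 numbers: the opening, from 0 (shut) to 1 (fully open), then the shift along the tool's x, y, z as a fraction of full scale, then the turn about the tool's z as a fraction of full scale. A call has 1 to 8 rows; each row shifts and turns the commanded pose from where the row before left it, along the tool's axes as they then stand; what a row does not reach is not made up. Full scale, the value 1, is 20 mm for a shift and 0.08 rad for a turn. A row lasts 1/12 s, in which the tool goes at most 41.7 mm and 7.16 degrees, less where a joint would pass 70% of its speed; a pose out of reach is approached as far as the arm can. A call with a number of a shift or a turn outside -1 to 1 is refused whole. A call with a gripper value outside its range is refused whole. The fingers move at their own pace and stop on an object; "grip_force" is the grip in N (left out, the last holds). Time passes only in rows, so rows that do not move let the fingers close. It gives the time, the measured TCP pose, the force, the opening and the grip force at its end, in the units of the state.
- get_obs(): the state, without advancing time (a new reading comes with each control period).
- grab_frame(name): name is "side" or "top"; returns a dict with "img" (420x560x3 uint8, red, green, blue), "range_z" (420x560 float32, m along the optical axis (not along the pixel's ray), 0 where there is no reading), "fovy" (degrees; the focal length in pixels is half the picture's height over the tangent of half this angle, whatever the lens; pixels are square), "cx", "cy" (the principal point, pixels), "dist" ([k1, k2, p1, p2, k3] as OpenCV has them; the pictures are not rectified), "origin" and "orientation" of the camera in the world. Camera axes: x right, y down, z forward; pixel columns grow to the right and rows downward; lengths in m; the calibration is good to about 2 mm. A picture is of the moment at which its call begins.
- sign_off(): hands the job in; it is judged then, once.
The state is a dict: "clock": time; "joints": joint angles; "joint_vel": joint speeds; "tau": joint torques, N m; "position": TCP position; "eef_rot": TCP orientation; "ft_force": force on the tool from outside, world axes, zero at the start; "ft_torque": the same for the moment, N m; "width": finger opening in m; "grip_force": force on a finger pad.
Only numpy, scipy, OpenCV 4.12 (cv2) and the standard library are available. Lean on these libraries where they do the work, as an engineer would, in place of code of your own. Each camera call takes 0.05 s, during which the arm holds its last target. There are 200 camera calls.

TASK

Bring the lab balance into service for weighing: first slide the transport lock on the weighing unit all the way across to its free end (on your right as you face the unit), then on the separate sloping terminal press the round power key fully down and let it up, and after it the square adjustment key, with the pan still empty. Then take the small beaker out of the steel tray, stand it upright in the middle of the pan inside the glass draught shield, let go of it, and last press the long tare bar fully down and let it up. Press no other key, and leave the bottle and the vial in the tray as they stand.

Things in the scene. Friction and masses are not known exactly. Their poses are not given: they have to be found in the camera images.
- terminal: Control terminal, a white desk console fixed to the bench, 204 mm wide (y), 116 mm deep (x -60 to +56 mm). Origin: on the bench at mid width; x points from its front (operator side) to its back, y to the left as one faces it, z up. A sloping key panel fills the front; behind it stands the display head, 116 mm high, with a glare hood jutting forward over the upper row of keys.
- panel_mid (a point): Middle of the key panel, which slopes 38 deg from level: 21 mm high at its front edge (x = -60 mm of the terminal), 76 mm high at the head (x = +10 mm). Seven black keys. Upper row from the left: round, square, pill, pill, 42 mm apart. Lower row, 37 mm down the slope: pill, pill, 42 mm apart, then the long bar. Axes as terminal.
- hood_edge (a point): Middle of the lower front edge of the glare hood, 110 mm above the bench (hood 6 mm thick, 204 mm wide, edge at x = -15 mm of the terminal). It is straight above the upper keys, so a vertical tool cannot reach them: come in along the panel's normal, the gripper leaning 25 to 45 deg from vertical toward the terminal's front.
- power_key_top (a point): Power key: the only round key, 20 mm in diameter, left end of the upper row. Point: centre of its top face, 6 mm proud of the panel, moving with it; z = outward normal of the panel, x = up the slope, y = terminal's left. Travel 4 mm along -z, sprung: 1.5 N to start, 4.5 N fully down.
- adjust_key_top (a point): Adjustment key: the only square key, 18 x 18 mm, second from the left in the upper row. Point: centre of its top face, 6 mm proud of the panel, moving with it; z = outward normal of the panel, x = up the slope, y = terminal's left. Travel 4 mm along -z, sprung: 1.5 N to start, 4.5 N fully down.
- tare_key_top (a point): Tare key: the long bar, 66 mm (y) by 17 mm, right part of the lower row. Point: centre of its top face, 6 mm proud of the panel, moving with it; z = outward normal of the panel, x = up the slope, y = terminal's left. Travel 4 mm along -z, sprung: 1.5 N to start, 4.5 N fully down.
- power_key (a joint): travel of the power key in m: 0 up, 0.004 fully pressed; a stroke counts once it goes past 0.003.
- adjust_key (a joint): travel of the adjustment key in m: 0 up, 0.004 fully pressed; a stroke counts once it goes past 0.003.
- tare_key (a joint): travel of the tare key in m: 0 up, 0.004 fully pressed; a stroke counts once it goes past 0.003.
- weighing_unit: White box fixed to the bench, 200 deep (x), 180 mm wide (y), deck 55 mm high. Origin: centre of its footprint on the bench; x from its front (operator side) to its back, y to the left as one faces it. On it an open-topped glass draught shield, outside x -52 to +98 mm, y +-82 mm, panes 3 mm, corner posts 8 mm, top 110 mm above the bench. Transport lock on the deck before it.
- pan_top (a point): Centre of the top face of the round steel weighing pan, 92 mm in diameter, 67 mm above the bench, in the middle of the draught shield (23 mm behind the weighing unit's origin).
- lock_tab (a point): Transport lock: centre of the top of a black ribbed slide tab, 12 (x) by 16 (y) mm, 21 mm high above the deck, 77 mm in front of the weighing unit's origin, 25 mm in front of the glass; moves with the tab. Slides along the unit's y only: y = +15 mm at the locked end (solid dot mark beyond it), -15 mm at the free end (ring mark). Axes as weighing_unit.
- lock (a joint): travel of the transport lock in m: 0 locked (left end), 0.030 at the free end stop (right, toward the unit's -y); about 2 N of sliding friction, stays where it is left.
- tray: Shallow steel tray fixed to the bench, 74 (x) by 214 (y) mm, walls 2 mm thick and 16 mm high, floor 2 mm; holds the beaker, the white bottle and the vial in a row along its length. Origin: centre of its underside.
- beaker: Small clear 50 ml beaker, 45 mm in diameter, 54 mm high, about 45 g, stands upright in the tray at the start. Origin: centre of its underside; z up its axis. Grasp the outside of its wall.
- bottle: Bystander: small white screw-cap bottle, 48 mm in diameter, 85 mm high, in the tray beside the beaker. Origin: centre of its underside.
- vial: Bystander: small screw-cap glass vial, 22 mm in diameter, 56 mm high, in the tray beside the beaker. Origin: centre of its underside.
- menu_key_1 (a joint): travel of a pill-shaped menu key (9 x 18 mm, 6 mm proud, sprung like the others), third from the left in the upper row, in m: 0 up, 0.004 pressed. Not to be pressed.
- menu_key_2 (a joint): travel of a pill-shaped menu key (9 x 18 mm, 6 mm proud, sprung like the others), fourth (right end) of the upper row, in m: 0 up, 0.004 pressed. Not to be pressed.
- menu_key_3 (a joint): travel of a pill-shaped menu key (9 x 18 mm, 6 mm proud, sprung like the others), left end of the lower row, in m: 0 up, 0.004 pressed. Not to be pressed.
- menu_key_4 (a joint): travel of a pill-shaped menu key (9 x 18 mm, 6 mm proud, sprung like the others), second from the left in the lower row, in m: 0 up, 0.004 pressed. Not to be pressed.
Things that resemble listed ones, but are neither listed nor needed, are in the scene too. Several things have the shape of the beaker; the one meant has the colours described above.

How it is judged:
On the way, in this order (a step that is already met when the one before it is completed fails the run):
1. the transport lock is at its free end (value of joint lock above 0.0275 m), for 0.1 s.
2. the round power key is pressed down (value of joint power_key above 0.003 m), for 0.04 s.
3. the power key is up again (value of joint power_key below 0.001 m), for 0.04 s.
4. the square adjustment key is pressed down (value of joint adjust_key above 0.003 m), for 0.04 s.
5. the beaker stands upright on the pan and is let go (horizontal distance between beaker and pan_top below 0.018 m and z of beaker in the frame of weighing_unit between 0.063 and 0.071 m and angle between beaker's own z axis and vertical below 0.08 rad and contact force between the fingers and beaker below 0.05 N), for 0.2 s.
6. the tare bar is pressed down (value of joint tare_key above 0.003 m), for 0.04 s.
At the end, for the whole second after the job is handed in: The transport lock is within 2.5 mm of its free end stop, the beaker stands upright (within 0.08 rad), released and at rest on the pan with its centre within 18 mm of the pan's centre, all keys are up again, and the bottle and the vial are within 25 mm of where they stood (all of step 5 and value of joint lock above 0.0275 m and linear speed of beaker below 0.01 m/s and value of joint each of power_key, adjust_key, tare_key, menu_key_1, menu_key_2, menu_key_3, menu_key_4 below 0.001 m and distance of each of bottle, vial from where it was at the start of the episode below 0.025 m); the robot touches nothing.
It fails at once if the power key is pressed while the transport lock is not at its free end (value of joint power_key above 0.002 m and value of joint lock below 0.0265 m).
It fails at once if the adjustment key is pressed with the beaker in the draught shield (value of joint adjust_key above 0.002 m and horizontal distance between beaker and pan_top below 0.06 m).
It fails at once if the tare bar is pressed while the beaker is not on the pan (value of joint tare_key above 0.002 m and horizontal distance between beaker and pan_top above 0.04 m).
It fails at once if a menu key is pressed, or two keys are down at the same time (value of joint any of menu_key_1, menu_key_2, menu_key_3, menu_key_4 above 0.002 m or value of joint each of power_key, adjust_key above 0.002 m or value of joint each of power_key, tare_key above 0.002 m or value of joint each of adjust_key, tare_key above 0.002 m).
It fails at once if the bottle or the vial is shifted by more than 25 mm, or the beaker is tipped over (distance of any of bottle, vial from where it was at the start of the episode above 0.025 m or angle between beaker's own z axis and vertical above 0.7 rad).
It also fails if it takes over 67 s, if anything falls off the work surface, if the arm or the gripper's body presses on something with over 40 N, if the wrist force passes 120 N, or if a joint passes its speed limit or range.

## Working session

There is one attempt and no reset: what is moved stays moved. The work goes in short steps, Python scripts to look and compute and a tool call to move; the robot and the scene stay as the last step left them, time stands still between calls to the robot, and variables do not carry over. Pictures are saved under pics/ and viewed, at most 10 in all, crops included, and the job is handed in when it is done.

Besides the shell and the picture viewer there is one more tool, called after "Emit:" as name([rows], argument=value, ...), one row to a line, values as JSON. arm_command: Moves the arm, as the interface text tells. Its arguments: {"type":"object","properties":{"series":{"type":"array","items":{"type":"array","items":{"type":"number"}}},"grip_force":{"type":"number"}},"required":["series"]}

```bash
mkdir -p pics
cat > h.py <<'E'
from workcell import *
import numpy as np, cv2, pickle
from scipy.spatial.transform import Rotation as R
def rot(o):
    o=np.array(o,float)
    return o if o.shape==(3,3) else (R.from_rotvec(o) if o.size==3 else R.from_quat(o)).as_matrix()
def K(f):
    F=f["img"].shape[0]/2/np.tan(np.radians(f["fovy"])/2)
    return np.array([[F,0,f["cx"]],[0,F,f["cy"]],[0,0,1.]])
def ray(f,uv):
    p=cv2.undistortPoints(np.array(uv,float).reshape(-1,1,2),K(f),np.array(f["dist"],float)).reshape(-1,2)
    return np.c_[p,np.ones(len(p))]@rot(f["orientation"]).T
def atz(f,uv,z):
    d=ray(f,uv);o=np.array(f["origin"]);return o+d*((z-o[2])/d[:,2])[:,None]
def depth(f,uv):
    d=ray(f,uv);z=np.array([f["range_z"][int(round(v)),int(round(u))] for u,v in uv]);return np.array(f["origin"])+d*z[:,None]
def tri(f,a,g,b):
    d=ray(f,a);e=ray(g,b);o=np.array(f["origin"]);q=np.array(g["origin"]);P=[];G=[]
    for i in range(len(d)):
        t=np.linalg.lstsq(np.c_[d[i],-e[i]],q-o,rcond=None)[0]
        x,y=o+d[i]*t[0],q+e[i]*t[1];P.append((x+y)/2);G.append(np.linalg.norm(x-y))
    return np.array(P),np.array(G)
def proj(f,p):
    M=rot(f["orientation"]).T
    return cv2.projectPoints(np.array(p,float).reshape(-1,1,3),cv2.Rodrigues(M)[0],-M@np.array(f["origin"]),K(f),np.array(f["dist"],float))[0].reshape(-1,2)
def grab(n,tag):
    f=grab_frame(n);pickle.dump(f,open(f"{n}_{tag}.pkl","wb"));cv2.imwrite(f"pics/{n}_{tag}.png",f["img"][...,::-1]);return f
def load(n,tag): return pickle.load(open(f"{n}_{tag}.pkl","rb"))
E
python3 - <<'E'
from h import *
np.set_printoptions(precision=4,suppress=True)
for n in("side","top"):
    f=grab(n,"0");print(n,f["origin"],rot(f["orientation"]).tolist(),f["fovy"],f["cx"],f["cy"],f["dist"])
o=get_obs();print(o);print(rot(o["eef_rot"]))
E
```

```text
side [-0.0489 -0.8817  0.9406] [[0.8063384725078111, -0.3794046418984889, 0.45372941877252115], [-0.5914498490200429, -0.5202423448270415, 0.6160641027872267], [0.002311676434725518, -0.7651143838373067, -0.6438902358300831]] 45.775236376449385 282.8954879163619 208.9204839119666 [-0.1495  0.      0.      0.      0.    ]
top [ 0.2753 -0.0695  1.4123] [[-0.11540023882900903, -0.9734022554393776, 0.19791622971282702], [-0.9933063051380017, 0.11409523358643152, -0.018023924266073632], [-0.005036769927166229, -0.198671404027833, -0.9800532149686111]] 43.247557721776595 274.5937337517282 209.17931916589916 [-0.038  0.     0.     0.     0.   ]
{'clock': 0.1, 'joints': array([-1.2592,  0.5371, -0.0044,  1.5388,  0.0026,  1.0673, -0.0712]), 'joint_vel': array([ 0.0001, -0.0003, -0.0001, -0.0036,  0.0004, -0.0015,  0.0004]), 'tau': array([  0.0032, -58.4563,   1.0522, -25.9775,   0.0126,   0.0046,
        -0.    ]), 'position': array([0.2396, 0.6036, 0.2305]), 'eef_rot': array([-0.5897, -3.0856,  0.0024]), 'ft_force': array([ 0.354 , -0.8705, -0.8646]), 'ft_torque': array([-0.0099, -0.0115,  0.0094]), 'grip_force': 0.0, 'width': 0.08479818416526194}
[[-0.9295  0.3688 -0.0005]
 [ 0.3688  0.9295 -0.0015]
 [-0.0001 -0.0016 -1.    ]]
```

View pics/side_0.png

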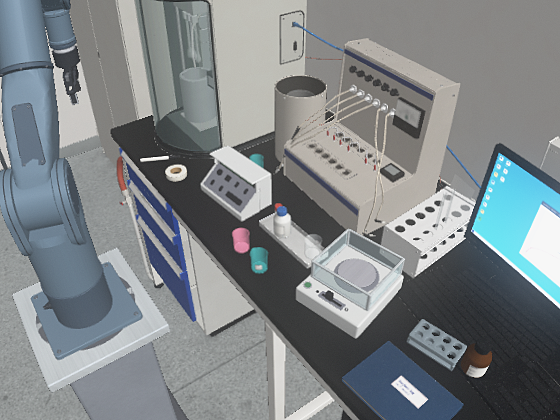

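View pics/top_0.png

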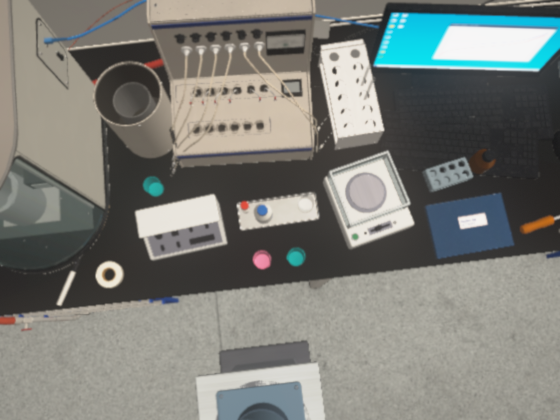

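Side view: terminal at about (235,182), tray with bottle, vial and clear beaker around (295,235), and the weighing unit at (352,280). Top view: terminal (180,227), clear beaker (306,204), pan (366,192) and lock (380,228). The teal and pink cups are decoys.

Run:
```python
from h import *
def crop(n,x0,y0,x1,y1,s,out):
    im=load(n,"0")["img"][y0:y1,x0:x1,::-1]
    im=cv2.resize(im,None,fx=s,fy=s,interpolation=cv2.INTER_CUBIC)
    for u in range(x0,x1,10):
        cv2.line(im,(int((u-x0+.5)*s),0),(int((u-x0+.5)*s),12 if u%50==0 else 5),(0,255,255),1)
        if u%50==0: cv2.putText(im,str(u),(int((u-x0)*s),24),0,.4,(0,255,255),1)
    for v in range(y0,y1,10):
        cv2.line(im,(0,int((v-y0+.5)*s)),(12 if v%50==0 else 5,int((v-y0+.5)*s)),(0,255,255),1)
        if v%50==0: cv2.putText(im,str(v),(14,int((v-y0)*s)),0,.4,(0,255,255),1)
    cv2.imwrite(out,im);return im
a=crop("top",130,185,330,265,4,"pics/c1.png")
crop("top",320,145,420,250,5.5,"pics/c1b.png")
crop("side",195,140,335,280,4.2,"pics/c2.png")
crop("side",255,200,415,340,4.2,"pics/c3.png")
```

```text
(no output)
```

View pics/c1.png

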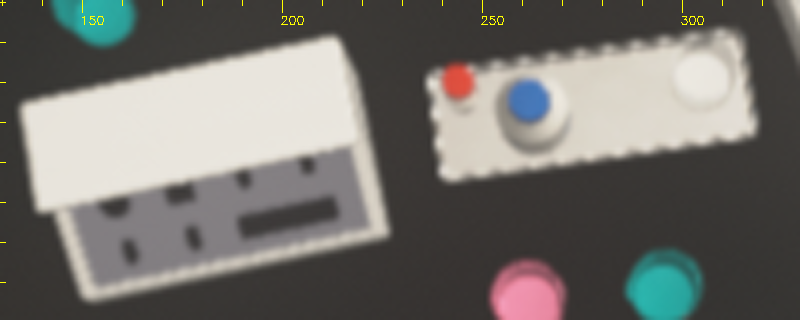

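View pics/c1b.png

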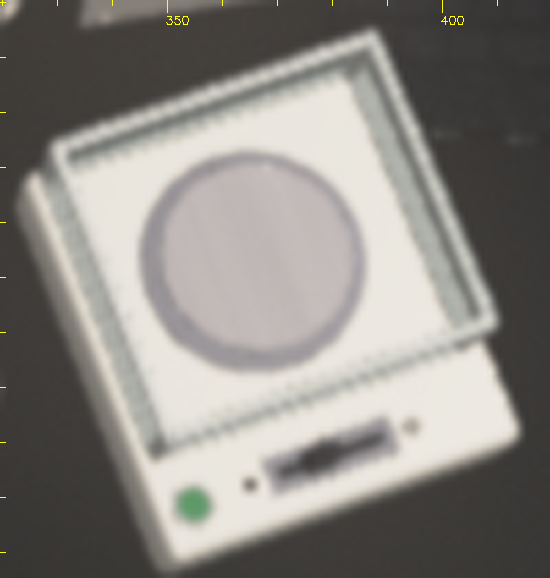

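View pics/c2.png

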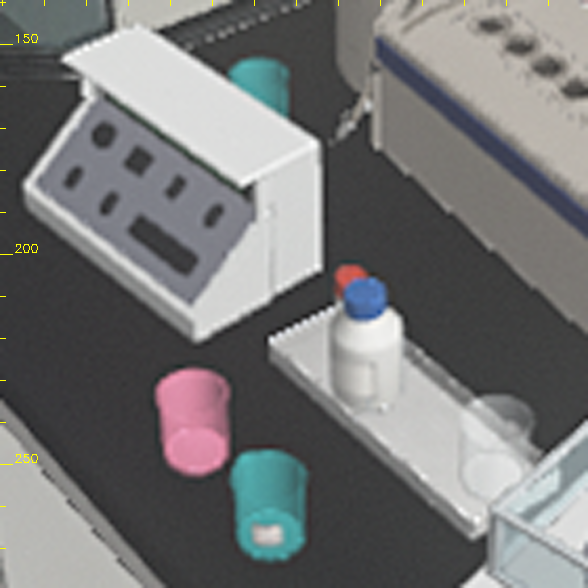

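View pics/c3.png

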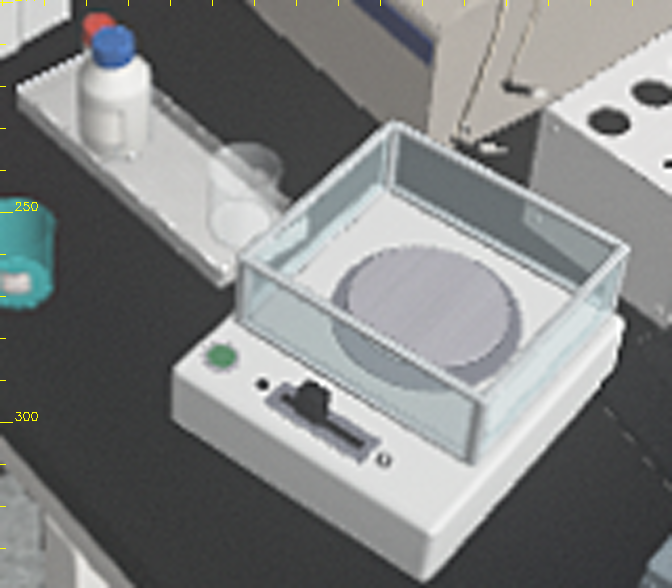

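Readings: power key side (219,172); adjust key side (228,178); tare bar side (233.5,198) / top (202,239). Shield corners, lock tab side (329,292) / top (378,227) and clear beaker rim side (314,240) are also legible. I'll fit the poses now.

```bash
cat > fit.py <<'E'
from h import *
from scipy.optimize import least_squares
np.set_printoptions(precision=4,suppress=True)
S,T=load("side","0"),load("top","0")
c1=lambda X,Y:(X/4+129.5,Y/4+184.5)
cb=lambda X,Y:(X/5.5+319.5,Y/5.5+144.5)
c2=lambda X,Y:(X/4.2+194.5,Y/4.2+139.5)
c3=lambda X,Y:(X/4.2+254.5,Y/4.2+199.5)
def W(p,q):
    c,s=np.cos(p[2]),np.sin(p[2]);return np.array([p[0]+c*q[0]-s*q[1],p[1]+s*q[0]+c*q[1],q[2]])
def fit(fn,p0):
    def r(p): return np.concatenate([proj(f,W(p,q))[0]-uv for f,uv,q in fn(p)])
    s=least_squares(r,p0,loss="soft_l1",f_scale=1.);print("p",s.x,"\n",r(s.x).reshape(-1,2).round(1).tolist());return s.x
C,Sn=np.cos(np.radians(38)),np.sin(np.radians(38))
def key(s,y,h=.006): return np.array([-.025+s*C-h*Sn, y, .0485+s*Sn+h*C])
def term(p):
    u,y0,yl,yt=p[3:7]
    k=[(S,c2(103,136),key(u,y0)),(S,c2(139,160),key(u,y0-.042)),(S,c2(176,187),key(u,y0-.084)),(S,c2(214,215),key(u,y0-.126)),
    (S,c2(73,178),key(u-.037,yl)),(S,c2(109,204),key(u-.037,yl-.042)),(S,c2(164,246),key(u-.037,yt)),
    (T,c1(130,250),key(u-.037,yl)),(T,c1(193,238),key(u-.037,yl-.042)),(T,c1(289,217),key(u-.037,yt)),
    (T,c1(37,212),np.array([-.015,.102,.110])),(T,c1(357,147),np.array([-.015,-.102,.110])),
    (S,c2(65,60),np.array([-.015,.102,.113])),(S,c2(245,185),np.array([-.015,-.102,.110])),
    (S,c2(192,340),np.array([-.060,-.102,0])),(S,c2(320,270),np.array([.056,-.102,0])),(S,c2(320,145),np.array([.056,-.102,.116])),
    (T,c1(22,103),np.array([.056,.102,.116])),(T,c1(338,37),np.array([.056,-.102,.116]))]
    return k
p=fit(term,[.45,.25,-.2,.0185,.063,.063,-.04]);u,y0,yl,yt=p[3:7]
print("yaw",p[2]);[print(n,W(p,q)) for n,q in(("power",key(u,y0)),("adj",key(u,y0-.042)),("tare",key(u-.037,yt)),("hood",np.array([-.015,0,.11])))]
def unit(p):
    z=.110;A=np.array
    return [(S,c3(240,258),A([-.052,.082,z])),(S,c3(393,125),A([.098,.082,z])),(S,c3(628,248),A([.098,-.082,z])),(S,c3(478,400),A([-.052,-.082,z])),
    (T,cb(155,450),A([-.052,.082,z])),(T,cb(57,143),A([.098,.082,z])),(T,cb(372,35),A([.098,-.082,z])),(T,cb(492,325),A([-.052,-.082,z])),
    (S,c3(433,307),A([.023,0,.067])),(T,cb(262,250),A([.023,0,.067])),
    (S,c3(314,388),A([-.077,.015,.076])),(T,cb(322,455),A([-.077,.015,.076])),
    (S,c3(425,578),A([-.1,-.09,0])),(S,c3(173,370),A([-.1,.09,.055])),(T,cb(165,572),A([-.1,.09,0.0]))]
q=fit(unit,[.5,-.25,.3])
print("pan",W(q,[.023,0,.067]),"tab",W(q,[-.077,.015,.076]))
print("tri tab,pan",*tri(S,[c3(314,388),c3(433,307)],T,[cb(322,455),cb(262,250)]))
print("beaker rim/base side",atz(S,[c3(250,170)],.056),atz(S,[c3(243,225)],.003),"tri",*tri(S,[c3(250,170),c3(243,225)],T,[c1(706,72),c1(701,80)]))
print("bottle cap",tri(S,[c3(113,45)],T,[c1(529,100)])[0],"vial cap",tri(S,[c2(350,275)],T,[c1(458,82)])[0])
print("tray corners",atz(T,[c1(430,75),c1(740,32),c1(757,135),c1(443,180)],.016))
E
python3 fit.py
```

```text
p [ 0.5313  0.1502  0.095   0.0227  0.0582  0.0609 -0.0449] 
 [[0.2, -0.3], [-0.0, 0.2], [-0.2, 0.2], [-0.2, 0.2], [-0.5, -0.8], [-0.8, -0.6], [-0.8, -0.5], [0.5, -0.0], [0.5, -0.4], [0.6, -0.2], [0.3, -0.2], [0.5, -0.9], [-1.7, -0.4], [-1.8, 1.4], [0.0, 1.6], [0.4, 1.1], [-0.1, -0.9], [-1.1, -0.8], [-0.3, -1.0]]
yaw 0.09503755293079232
power [0.515  0.2071 0.0672]
adj [0.519  0.1653 0.0672]
tare [0.4958 0.1016 0.0444]
hood [0.5164 0.1487 0.11  ]
p [ 0.5468 -0.3442  0.2342] 
 [[-0.9, 0.4], [-0.3, -1.2], [1.1, -0.0], [2.2, 1.9], [2.7, -1.7], [-1.3, -0.4], [0.9, -1.9], [1.9, -1.0], [-1.1, -0.0], [-0.4, 0.3], [-2.6, -0.2], [-1.6, -0.1], [0.1, 5.3], [-1.2, -0.2], [-0.9, 0.7]]
pan [ 0.5691 -0.3389  0.067 ] tab [ 0.4684 -0.3475  0.076 ]
tri tab,pan [[ 0.4692 -0.3521  0.0782]
 [ 0.5702 -0.3405  0.0673]] [0.0044 0.0013]
beaker rim/base side [[ 0.5657 -0.1827  0.056 ]] [[ 0.5674 -0.1773  0.003 ]] tri [[ 0.5617 -0.1806  0.0551]
 [ 0.5641 -0.1789  0.0057]] [0.0093 0.003 ]
bottle cap [[ 0.5482 -0.0618  0.0821]] vial cap [[ 0.5696 -0.0167  0.0598]]
tray corners [[ 0.5853  0.0036  0.016 ]
 [ 0.5904 -0.2078  0.016 ]
 [ 0.5189 -0.2098  0.016 ]
 [ 0.513   0.0023  0.016 ]]
```

```bash
cat > d.py <<'E'
from h import *
np.set_printoptions(precision=4,suppress=True)
def cloud(f):
    h,w=f["range_z"].shape;v,u=np.mgrid[:h,:w];uv=np.c_[u.ravel(),v.ravel()]
    z=f["range_z"].ravel();P=np.array(f["origin"])+ray(f,uv)*z[:,None];P[z<=0]=np.nan;return P,uv
E
python3 - <<'E'
from d import *
t=np.array([.5313,.1502]);yaw=.095
for n in("side","top"):
    f=load(n,"0");P,uv=cloud(f)
    d=P[:,:2]-t;c,s=np.cos(yaw),np.sin(yaw);L=np.c_[c*d[:,0]+s*d[:,1],-s*d[:,0]+c*d[:,1],P[:,2]]
    m=(abs(L[:,0])<.09)&(abs(L[:,1])<.13)
    tp=m&(L[:,2]>.105)&(L[:,2]<.13);q=L[tp];print(n,"head top",len(q),np.nanmedian(q[:,2]),np.percentile(q[:,0],[1,5,95,99]),np.percentile(q[:,1],[1,5,95,99]))
    r=cv2.minAreaRect(P[tp][:,:2].astype(np.float32)*1000);print(r)
    pn=m&(L[:,0]<-.02)&(L[:,0]>-.055)&(abs(L[:,1])<.09)&(L[:,2]>.02)&(L[:,2]<.08);q=L[pn];A=np.c_[q[:,0],np.ones(len(q))];print("panel slope",np.linalg.lstsq(A,q[:,2],rcond=None)[0],len(q))
    # dark keys
    g=f["img"].reshape(-1,3).max(1)
    un=np.array([.5468,-.3442])
    d=P[:,:2]-np.array([.5691,-.3389]);pm=(np.hypot(*d.T)<.065)&(P[:,2]>.061)&(P[:,2]<.075);print("pan",len(P[pm]),np.mean(P[pm],0),cv2.minEnclosingCircle(P[pm][:,:2].astype(np.float32)*1000))
    d=P[:,:2]-np.array([.4684,-.3475]);pm=(np.hypot(*d.T)<.03)&(P[:,2]>.066);print("tab",len(P[pm]),np.mean(P[pm],0) if pm.any() else 0)
    print("dot/ring", depth(f,[(317.1,290.9),(345.7,309)] if n=="side" else [(365,232.5),(394.2,222.1)]))
    pm=(abs(P[:,0]-.52)<.13)&(abs(P[:,1]+.3442)<.15)&(P[:,2]>.045)&(P[:,2]<.062);print("deck",cv2.minAreaRect(P[pm][:,:2].astype(np.float32)*1000))
    d=P[:,:2]-np.array([.565,-.181]);pm=(np.hypot(*d.T)<.035)&(P[:,2]>.02);print("beaker",pm.sum(),np.mean(P[pm],0) if pm.any() else 0)
E
```

```text
side head top 1019 0.11497678245154364 [-0.0143 -0.0118  0.052   0.056 ] [-0.1027 -0.1001  0.0865  0.097 ]
((552.3954467773438, 150.44834899902344), (75.54637908935547, 205.84303283691406), 6.183294773101807)
panel slope [0.7753 0.0682] 687
pan 816 [ 0.5722 -0.3384  0.0672] ((568.5048217773438, -336.8546447753906), 52.5109748840332)
tab 164 [ 0.4866 -0.3458  0.0859]
dot/ring [[ 0.4662 -0.3176  0.052 ]
 [ 0.4844 -0.3976  0.052 ]]
deck ((538.7257690429688, -318.11322021484375), (201.15008544921875, 233.9290313720703), 12.649395942687988)
beaker 307 [ 0.5643 -0.1783  0.0401]
top head top 2262 0.11648120584731092 [-0.017  -0.0145  0.049   0.0521] [-0.1003 -0.0921  0.0918  0.1003]
((549.00244140625, 152.28860473632812), (71.54913330078125, 205.37258911132812), 5.598680019378662)
panel slope [0.7212 0.0704] 1030
pan 997 [ 0.5661 -0.3367  0.0672] ((572.5433959960938, -337.9905090332031), 61.2989501953125)
tab 80 [ 0.4818 -0.3459  0.09  ]
dot/ring [[ 0.4608 -0.32    0.0555]
 [ 0.4789 -0.3996  0.0558]]
deck ((537.3004150390625, -316.7952880859375), (200.174072265625, 232.94284057617188), 13.0615873336792)
beaker 131 [ 0.5626 -0.1803  0.0443]
```

```bash
cat > plan.py <<'E'
from h import *
def plan(wps,op,start=None,step=.05):
    """wps: list of (xyz, world angle of tool x in deg or None); prints rows in calls of 8"""
    o=get_obs();p=np.array(o["position"]);M=rot(o["eef_rot"]);a=np.arctan2(M[1,0],M[0,0])
    rows=[]
    for t,yw in wps:
        t=np.array(t)
        for _ in range(200):
            B=np.array([[np.cos(a),np.sin(a),0],[np.sin(a),-np.cos(a),0],[0,0,-1.]])
            d=B.T@(t-p)/.02
            s=np.round(d/max(1,abs(d).max(),np.linalg.norm(d)*.02/.0415)/step)*step
            da=0 if yw is None else (a-np.radians(yw)+np.pi)%(2*np.pi)-np.pi
            w=np.clip(round(da/.08/step)*step,-1,1)
            if not s.any() and abs(w)<.01: break
            rows.append([op]+[round(float(x),2)+0. for x in s]+[round(float(w),2)+0.]);p=p+B@s*.02;a-=w*.08
    for i in range(0,len(rows),8): print(rows[i:i+8])
    print("end",p.round(4),np.degrees(a).round(1),len(rows))
    return rows
E
python3 - <<'E'
from plan import *
W=lambda x,y:np.array([.5468,-.3442])+np.array([[np.cos(.228),-np.sin(.228)],[np.sin(.228),np.cos(.228)]])@[x,y]
print(W(-.077,.046),W(-.077,.015))
plan([((.45,.25,.22),90),((.49,-.05,.20),40),((*W(-.077,.046),.14),13)],0)
E
```

```text
[ 0.46139536 -0.31679475] [ 0.46840228 -0.34699248]
[[0, -1.0, -0.75, 0.05, 1.0], [0, -1.0, -0.65, 0.05, 1.0], [0, -1.0, -0.55, 0.05, 1.0], [0, -1.0, -0.45, 0.0, 1.0], [0, -1.0, -0.35, 0.0, 1.0], [0, -1.0, -0.25, 0.05, 1.0], [0, -1.0, -0.2, 0.0, 1.0], [0, -1.0, -0.1, 0.05, 1.0]]
[[0, -1.0, 0.0, 0.0, 1.0], [0, -1.0, 0.05, 0.05, 1.0], [0, -1.0, 0.15, 0.0, 1.0], [0, -1.0, 0.25, 0.05, 1.0], [0, -1.0, 0.3, 0.0, 1.0], [0, -1.0, 0.4, 0.05, 1.0], [0, -1.0, 0.5, 0.0, 0.9], [0, -1.0, 0.6, 0.05, 0.0]]
[[0, -1.0, 0.6, 0.05, 0.0], [0, -1.0, 0.6, 0.0, 0.0], [0, -0.85, 0.5, 0.0, 0.0], [0, -1.0, 0.15, 0.05, 1.0], [0, -1.0, 0.2, 0.05, 1.0], [0, -1.0, 0.3, 0.05, 1.0], [0, -1.0, 0.4, 0.1, 1.0], [0, -1.0, 0.5, 0.1, 1.0]]
[[0, -1.0, 0.6, 0.1, 1.0], [0, -1.0, 0.7, 0.1, 1.0], [0, -1.0, 0.8, 0.1, 1.0], [0, -1.0, 0.95, 0.1, 1.0], [0, -0.9, 1.0, 0.1, 1.0], [0, -0.75, 1.0, 0.05, 0.9], [0, -0.65, 1.0, 0.05, 0.0], [0, -0.55, 0.9, 0.05, 0.0]]
[[0, -1.0, 0.95, 0.3, 1.0], [0, -0.9, 1.0, 0.3, 1.0], [0, -0.75, 1.0, 0.3, 1.0], [0, -0.65, 1.0, 0.25, 1.0], [0, -0.5, 1.0, 0.25, 1.0], [0, -0.45, 1.0, 0.25, 0.9], [0, -0.35, 1.0, 0.25, 0.0], [0, -0.35, 1.0, 0.25, 0.0]]
[[0, -0.35, 1.0, 0.25, 0.0], [0, -0.35, 1.0, 0.25, 0.0], [0, -0.35, 1.0, 0.2, 0.0], [0, -0.2, 0.7, 0.15, 0.0]]
end [ 0.4616 -0.3168  0.1405] 13.1 44
```

Emit:
arm_command([
  [0,-1,-0.75,0.05,1],
  [0,-1,-0.65,0.05,1],
  [0,-1,-0.55,0.05,1],
  [0,-1,-0.45,0,1],
  [0,-1,-0.35,0,1],
  [0,-1,-0.25,0.05,1],
  [0,-1,-0.2,0,1],
  [0,-1,-0.1,0.05,1],
])

```text
clock: 0.77
position: [0.3298, 0.4517, 0.2261]
eef_rot: [-1.536, -2.74, 0.001]
ft_force: [0.7, 0.6, -0.4]
width: 0.0001
grip_force: 0.0
```

Emit:
arm_command([
  [0,-1,0,0,1],
  [0,-1,0.05,0.05,1],
  [0,-1,0.15,0,1],
  [0,-1,0.25,0.05,1],
  [0,-1,0.3,0,1],
  [0,-1,0.4,0.05,1],
  [0,-1,0.5,0,0.9],
  [0,-1,0.6,0.05,0],
])

```text
clock: 1.43
position: [0.4165, 0.3068, 0.2222]
eef_rot: [-2.225, -2.218, 0.0]
ft_force: [-0.6, -0.1, -0.2]
width: 0.0001
grip_force: 0.0
```

Emit:
arm_command([
  [0,-1,0.6,0.05,0],
  [0,-1,0.6,0,0],
  [0,-0.85,0.5,0,0],
  [0,-1,0.15,0.05,1],
  [0,-1,0.2,0.05,1],
  [0,-1,0.3,0.05,1],
  [0,-1,0.4,0.1,1],
  [0,-1,0.5,0.1,1],
])

```text
clock: 2.1
position: [0.4647, 0.1452, 0.2142]
eef_rot: [-2.621, -1.731, 0.0]
ft_force: [-0.1, -0.3, -0.1]
width: -0.0001
grip_force: 0.0
```

Emit:
arm_command([
  [0,-1,0.6,0.1,1],
  [0,-1,0.7,0.1,1],
  [0,-1,0.8,0.1,1],
  [0,-1,0.95,0.1,1],
  [0,-0.9,1,0.1,1],
  [0,-0.75,1,0.05,0.9],
  [0,-0.65,1,0.05,0],
  [0,-0.55,0.9,0.05,0],
])

```text
clock: 2.77
position: [0.4897, -0.0517, 0.2012]
eef_rot: [2.952, 1.074, -0.001]
ft_force: [-0.3, -0.1, 0.6]
width: 0.0002
grip_force: 0.0
```

Run:
```python
from plan import *
print(get_obs()["position"],get_obs()["joints"])
plan([((.4615,-.317,.14),13)],0)
```

```text
[ 0.48970838 -0.05173855  0.2012108 ] [-0.50858524  0.35667846  0.64313867  2.00425715 -0.27773193  0.86709449
 -0.58694062]
[[0, -1.0, 0.95, 0.3, 1.0], [0, -0.9, 1.0, 0.3, 1.0], [0, -0.75, 1.0, 0.3, 1.0], [0, -0.65, 1.0, 0.25, 1.0], [0, -0.5, 1.0, 0.25, 1.0], [0, -0.4, 1.0, 0.25, 0.9], [0, -0.35, 1.0, 0.25, 0.0], [0, -0.35, 1.0, 0.25, 0.0]]
[[0, -0.35, 1.0, 0.25, 0.0], [0, -0.35, 1.0, 0.25, 0.0], [0, -0.35, 1.0, 0.25, 0.0], [0, -0.2, 0.65, 0.15, 0.0]]
end [ 0.4616 -0.317   0.1402] 12.9 12
```

Emit:
arm_command([
  [0,-1,0.95,0.3,1],
  [0,-0.9,1,0.3,1],
  [0,-0.75,1,0.3,1],
  [0,-0.65,1,0.25,1],
  [0,-0.5,1,0.25,1],
  [0,-0.4,1,0.25,0.9],
  [0,-0.35,1,0.25,0],
  [0,-0.35,1,0.25,0],
])

```text
clock: 3.43
position: [0.4698, -0.2396, 0.1579]
eef_rot: [3.121, 0.355, -0.001]
ft_force: [0.2, 0.1, 0.5]
width: -0.0001
grip_force: 0.0
```

Emit:
arm_command([
  [0,-0.35,1,0.25,0],
  [0,-0.35,1,0.25,0],
  [0,-0.35,1,0.25,0],
  [0,-0.2,0.65,0.15,0],
  [0,0,0,0,0],
  [0,0,0,0,0],
])

```text
clock: 3.93
position: [0.4618, -0.3156, 0.14]
eef_rot: [-3.121, -0.354, 0.001]
ft_force: [-0.3, 0.1, 0.4]
width: -0.0003
grip_force: 0.0
```

Run:
```python
from h import *
o=get_obs();print(o["position"],rot(o["eef_rot"])[:2,0])
ims=[]
for n,b in(("side",(265,230,405,335)),("top",(320,145,420,250))):
    f=grab(n,"1");x0,y0,x1,y1=b
    print(proj(f,o["position"]))
    ims.append(cv2.resize(f["img"][y0:y1,x0:x1,::-1],(400,int(400*(y1-y0)/(x1-x0))),interpolation=cv2.INTER_CUBIC))
h=max(i.shape[0] for i in ims);cv2.imwrite("pics/l1.png",np.hstack([cv2.copyMakeBorder(i,0,h-i.shape[0],0,0,0) for i in ims]))
```

```text
[ 0.46176343 -0.31561205  0.14002858] [0.97465157 0.22372714]
[[316.89952522 265.17934487]]
[[368.78948607 226.9120234 ]]
```

View pics/l1.png

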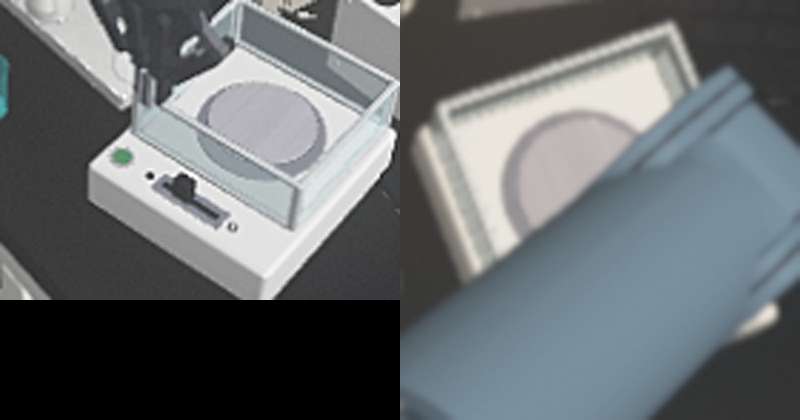

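The side crop shows the shut fingertip at (317,266), matching the projection. It hangs above the deck to the left of the tab (about (330,297)). I'll descend and push.

Emit:
arm_command([
  [0,0,0,1,0],
  [0,0,0,1,0],
  [0,0,0,1,0],
  [0,0,0,0.85,0],
  [0,0,0,0,0],
  [0,0,0,0,0],
])

```text
clock: 4.53
position: [0.4625, -0.3138, 0.0631]
eef_rot: [-3.12, -0.359, 0.002]
ft_force: [-0.5, -0.6, 0.8]
width: -0.0001
grip_force: 0.0
```

Emit:
arm_command([
  [0,0,0.5,0,0],
  [0,0,0.25,0,0],
  [0,0,0.25,0,0],
  [0,0,0.25,0,0],
  [0,0,0,0,0],
])

```text
clock: 4.95
position: [0.4688, -0.3405, 0.064]
eef_rot: [3.12, 0.356, 0.002]
ft_force: [0.2, 0.5, -0.0]
width: 0.0002
grip_force: 0.2
```

Emit:
arm_command([
  [0,0,0.25,0,0],
  [0,0,0.25,0,0],
  [0,0,0.1,0,0],
])

```text
clock: 5.2
position: [0.4712, -0.3516, 0.0634]
eef_rot: [3.121, 0.357, 0.001]
ft_force: [0.6, 2.7, 1.9]
width: 0.0002
grip_force: 1.3
```

Run:
```python
from h import *
f=grab("side","2");o=get_obs();print(proj(f,o["position"]))
cv2.imwrite("pics/l2.png",cv2.resize(f["img"][240:335,285:405,::-1],None,fx=5,fy=5,interpolation=cv2.INTER_CUBIC))
```

```text
[[328.56199342 295.88192218]]
```

View pics/l2.png

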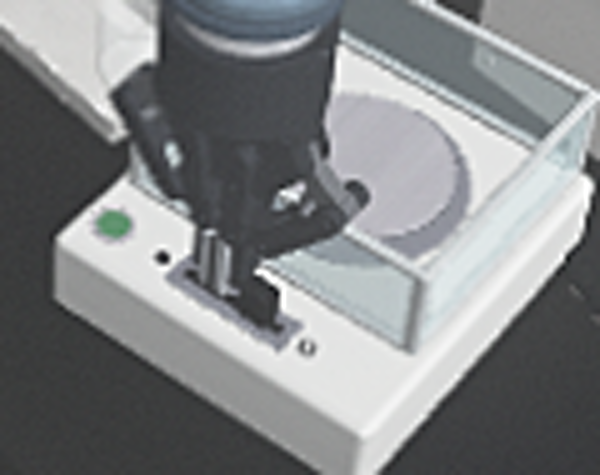

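The tab at crop (268,305) is being pushed and is close to the slot's right end. I'll push until the force climbs.

Emit:
arm_command([
  [0,0,0.15,0,0],
  [0,0,0.15,0,0],
  [0,0,0,0,0],
])

```text
clock: 5.5
position: [0.4715, -0.3535, 0.0628]
eef_rot: [-3.114, -0.358, 0.003]
ft_force: [-3.1, 11.7, 8.7]
width: 0.0002
grip_force: 5.8
```

Emit:
arm_command([
  [0,0,0.15,0,0],
  [0,0,0.15,0,0],
  [0,0,0,0,0],
])

```text
clock: 5.75
position: [0.4717, -0.3538, 0.062]
eef_rot: [-3.103, -0.36, 0.007]
ft_force: [-6.7, 23.2, 15.8]
width: 0.0004
grip_force: 12.3
```

Emit:
arm_command([
  [0,0,-1,0,0],
  [0,0,-0.3,-0.5,0],
  [0,0,0,-1,0],
  [0,0,0,-1,0],
  [0,0,0,-1,0],
  [0,0,0,-1,0],
])

```text
clock: 6.25
position: [0.4675, -0.339, 0.1552]
eef_rot: [3.119, 0.355, 0.001]
ft_force: [0.5, -0.4, 0.4]
width: 0.0003
grip_force: 0.0
```

```bash
cat >> plan.py <<'E'
TY=.10;TO=np.array([.5308,.1498])
def TW(x,y):
    c,s=np.cos(TY),np.sin(TY);return TO+np.array([c*x-s*y,s*x+c*y])
E
python3 - <<'E'
from plan import *
o=get_obs();print(o["position"],o["ft_force"],o["joints"])
print(TW(-.033,.0585))
plan([((*TW(-.033,.0585),.16),5.7)],0)
E
```

```text
[ 0.46747183 -0.33903494  0.15520357] [ 0.53193018 -0.40445897  0.42308884] [ 0.04795293  0.5989429   0.69244405  1.83046118 -0.48150318  0.88495382
 -0.37667915]
[0.49212461 0.20471324]
[[0, 0.3, -1.0, 0.0, 1.0], [0, 0.2, -1.0, 0.0, 0.6], [0, 0.15, -1.0, 0.0, 0.0], [0, 0.15, -1.0, 0.0, 0.0], [0, 0.15, -1.0, 0.0, 0.0], [0, 0.15, -1.0, 0.0, 0.0], [0, 0.15, -1.0, 0.0, 0.0], [0, 0.15, -1.0, 0.0, 0.0]]
[[0, 0.15, -1.0, 0.0, 0.0], [0, 0.15, -1.0, 0.0, 0.0], [0, 0.15, -1.0, 0.0, 0.0], [0, 0.15, -1.0, 0.0, 0.0], [0, 0.15, -1.0, 0.0, 0.0], [0, 0.15, -1.0, 0.0, 0.0], [0, 0.15, -1.0, 0.0, 0.0], [0, 0.15, -1.0, 0.0, 0.0]]
[[0, 0.15, -1.0, 0.0, 0.0], [0, 0.15, -1.0, 0.0, 0.0], [0, 0.15, -1.0, -0.05, 0.0], [0, 0.15, -1.0, 0.0, 0.0], [0, 0.15, -1.0, -0.05, 0.0], [0, 0.1, -1.0, 0.0, 0.0], [0, 0.15, -1.0, -0.05, 0.0], [0, 0.1, -1.0, 0.0, 0.0]]
[[0, 0.15, -1.0, -0.05, 0.0], [0, 0.1, -1.0, 0.0, 0.0], [0, 0.15, -0.9, -0.05, 0.0]]
end [0.4924 0.2048 0.1602] 5.7 27
```

Emit:
arm_command([
  [0,0.3,-1,0,1],
  [0,0.2,-1,0,0.6],
  [0,0.15,-1,0,0],
  [0,0.15,-1,0,0],
  [0,0.15,-1,0,0],
  [0,0.15,-1,0,0],
  [0,0.15,-1,0,0],
  [0,0.15,-1,0,0],
])

```text
clock: 6.92
position: [0.4764, -0.1756, 0.1543]
eef_rot: [3.136, 0.155, 0.003]
ft_force: [0.1, 0.4, 0.0]
width: 0.0002
grip_force: 0.0
```

Emit:
arm_command([
  [0,0.15,-1,0,0],
  [0,0.15,-1,0,0],
  [0,0.15,-1,0,0],
  [0,0.15,-1,0,0],
  [0,0.15,-1,0,0],
  [0,0.15,-1,0,0],
  [0,0.15,-1,0,0],
  [0,0.15,-1,0,0],
])

```text
clock: 7.58
position: [0.4849, -0.0137, 0.1542]
eef_rot: [3.137, 0.155, 0.004]
ft_force: [0.6, 0.7, -0.3]
width: -0.0003
grip_force: 0.0
```

Emit:
arm_command([
  [0,0.15,-1,0,0],
  [0,0.15,-1,0,0],
  [0,0.15,-1,-0.05,0],
  [0,0.15,-1,0,0],
  [0,0.15,-1,-0.05,0],
  [0,0.1,-1,0,0],
  [0,0.15,-1,-0.05,0],
  [0,0.1,-1,0,0],
])

```text
clock: 8.25
position: [0.4913, 0.1481, 0.1574]
eef_rot: [3.137, 0.155, 0.005]
ft_force: [-0.0, 0.1, -0.1]
width: 0.0001
grip_force: 0.0
```

Emit:
arm_command([
  [0,0.15,-1,-0.05,0],
  [0,0.1,-1,0,0],
  [0,0.1,-0.9,-0.05,0],
  [0,0,0,0,0],
  [0,0,0,0,0],
])

```text
clock: 8.67
position: [0.492, 0.2065, 0.159]
eef_rot: [3.137, 0.159, 0.003]
ft_force: [-0.4, -1.2, 0.6]
width: -0.0002
grip_force: 0.0
```

Run:
```python
from d import *
from plan import TO,TY
o=get_obs();print(o["position"],o["eef_rot"],o["joints"])
# lock check: tab position from dark high pixels; and finger profile from depth
f=grab("side","3");P,uv=cloud(f)
c,s=np.cos(.228),np.sin(.228);d=P[:,:2]-np.array([.5468,-.3442]);L=np.c_[c*d[:,0]+s*d[:,1],-s*d[:,0]+c*d[:,1],P[:,2]]
m=(abs(L[:,0]+.08)<.012)&(abs(L[:,1])<.04)&(L[:,2]>.063)&(L[:,2]<.085)&(f["img"].reshape(-1,3).max(1)<70)
print("tab now",m.sum(),L[m].mean(0))
f0=load("side","0");P0,_=cloud(f0);d=P0[:,:2]-np.array([.5468,-.3442]);L0=np.c_[c*d[:,0]+s*d[:,1],-s*d[:,0]+c*d[:,1],P0[:,2]]
m=(abs(L0[:,0]+.08)<.012)&(abs(L0[:,1])<.04)&(L0[:,2]>.063)&(L0[:,2]<.085)&(f0["img"].reshape(-1,3).max(1)<70);print("tab before",m.sum(),L0[m].mean(0))
# finger profile in tool-centred terminal axes
p=o["position"];c,s=np.cos(TY),np.sin(TY)
for n in("side","top"):
    f=grab(n,"3");P,uv=cloud(f);d=P-p;X=c*d[:,0]+s*d[:,1];Y=-s*d[:,0]+c*d[:,1];Z=d[:,2]
    for z in range(-2,90,8):
        m=(abs(Z*1000-z)<4)&(abs(X)<.06)&(abs(Y)<.08)&(P[:,2]>.13)
        if m.any(): print(n,z,m.sum(),"X",X[m].min().round(3),X[m].max().round(3),"Y",Y[m].min().round(3),Y[m].max().round(3))
u,v=proj(load("side","3"),p)[0].astype(int);print(u,v)
cv2.imwrite("pics/t1.png",cv2.resize(load("side","3")["img"][v-60:v+60,u-60:u+60,::-1],None,fx=5,fy=5,interpolation=cv2.INTER_CUBIC))
```

```text
[0.492  0.2065 0.159 ] [3.1371 0.1586 0.0032] [-1.0511  0.5377  0.7541  1.9426 -0.4848  0.8481 -1.5074]
tab now 44 [-0.0788 -0.015   0.0713]
tab before 41 [-0.0791  0.007   0.0715]
side -2 4 X -0.001 0.012 Y -0.008 -0.006
side 6 16 X -0.009 0.009 Y -0.017 0.003
side 14 22 X -0.009 0.01 Y -0.021 0.011
side 22 24 X -0.012 0.009 Y -0.02 0.003
side 30 21 X -0.011 0.009 Y -0.019 0.004
side 38 12 X -0.01 0.006 Y -0.017 0.005
side 46 35 X -0.012 0.014 Y -0.033 0.026
side 54 44 X -0.013 0.013 Y -0.041 0.045
side 62 40 X -0.015 0.015 Y -0.048 0.035
side 70 59 X -0.016 0.015 Y -0.053 0.045
side 78 65 X -0.017 0.013 Y -0.061 0.052
side 86 71 X -0.018 0.016 Y -0.066 0.061
top 6 3 X -0.012 -0.007 Y -0.012 0.002
top 14 8 X -0.013 -0.008 Y -0.01 0.005
top 22 3 X -0.013 -0.008 Y -0.015 -0.002
top 30 4 X -0.013 -0.007 Y -0.014 -0.006
top 38 1 X -0.009 -0.009 Y -0.015 -0.015
top 46 3 X -0.015 -0.013 Y -0.031 -0.007
top 54 16 X -0.015 -0.003 Y -0.036 -0.015
top 62 13 X -0.014 -0.007 Y -0.04 -0.019
top 70 13 X -0.019 -0.004 Y -0.048 -0.017
top 78 12 X -0.019 -0.006 Y -0.054 -0.016
top 86 29 X -0.014 0.01 Y -0.062 -0.042
209 148
```

Run:
```python
from d import *
c,s=np.cos(.228),np.sin(.228)
def rect(f,z,flip=1):
    # unit-local grid: y from +60 to -60 left->right, x from -40 (top) to -110; 3 px/mm
    ys=np.linspace(.05,-.05,390);xs=np.linspace(-.05,-.105,214)
    Y,X=np.meshgrid(ys,xs);G=np.c_[(.5468+c*X-s*Y).ravel(),(-.3442+s*X+c*Y).ravel(),np.full(X.size,z)]
    m=proj(f,G).astype(np.float32).reshape(214,390,2)
    im=cv2.remap(f["img"][...,::-1].copy(),m[...,0],m[...,1],cv2.INTER_CUBIC)
    for k in range(-50,51,10):
        x=int((50-k)*3.9);cv2.line(im,(x,0),(x,14 if k==0 else 6),(0,0,255),1)
    return im
a,b=load("side","0"),load("side","3")
col=np.vstack([np.hstack([rect(a,.055),rect(b,.055)]),np.hstack([rect(a,.076),rect(b,.076)])])
t=cv2.imread("pics/t1.png");t=cv2.resize(t[:, :],(172*1,172)) 
cv2.imwrite("pics/v9.png",col);print(col.shape)
```

```text
(428, 780, 3)
```

View pics/v9.png

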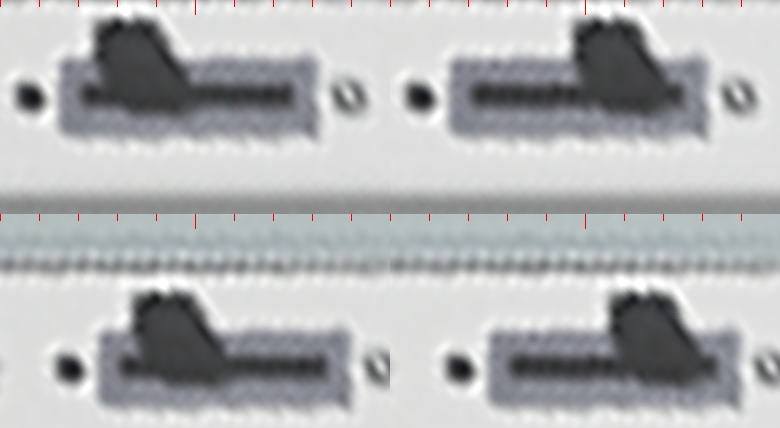

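After the push the tab sits at about 248 px in the rectified view, 15.6 mm right of the slot plate's centre. It's at the free end against the stop, having started part-way at +7 mm. 

Rows carry no tilt command, so I'll see what the arm does at its reach limit, up high in free space.

Emit:
arm_command([
  [0,0,0,-1,0],
  [0,0,0,-1,0],
  [0,0,0,-1,0],
  [0,0,0,-1,0],
  [0,0,0,-1,0],
  [0,0,0,-1,0],
  [0,0,0,-1,0],
  [0,0,0,-1,0],
])

```text
clock: 9.48
position: [0.4912, 0.2046, 0.3194]
eef_rot: [3.138, 0.153, 0.0]
ft_force: [0.6, 0.4, -0.1]
width: -0.0001
grip_force: 0.0
```

Emit:
arm_command([
  [0,0,0,-1,0],
  [0,0,0,-1,0],
  [0,0,0,-1,0],
  [0,0,0,-1,0],
  [0,0,0,-1,0],
  [0,0,0,-1,0],
  [0,0,0,-1,0],
  [0,0,0,-1,0],
])

```text
clock: 10.15
position: [0.4912, 0.2046, 0.4793]
eef_rot: [-3.138, -0.153, 0.0]
ft_force: [0.4, 0.3, -0.0]
width: -0.0002
grip_force: 0.0
```

Emit:
arm_command([
  [0,0,0,-1,0],
  [0,0,0,-1,0],
  [0,0,0,-1,0],
  [0,0,0,-1,0],
  [0,0,0,-1,0],
  [0,0,0,-1,0],
  [0,0,0,-1,0],
  [0,0,0,-1,0],
])

```text
clock: 10.82
position: [0.4911, 0.2047, 0.6393]
eef_rot: [-3.138, -0.153, 0.0]
ft_force: [-0.0, -1.1, 0.4]
width: 0.0001
grip_force: 0.0
```

```bash
python3 -c "
from h import *
o=get_obs();print(o['position'],o['joints'],rot(o['eef_rot'])[:,2])"
```

```text
[0.49113656 0.20467574 0.6392873 ] [-1.14877611  0.26951713  0.97180742  1.09929874 -0.2330214   1.87980961
 -1.73976887] [-5.83428435e-05  6.15771636e-05 -9.99999996e-01]
```

Emit:
arm_command([
  [0,0,0,-1,0],
  [0,0,0,-1,0],
  [0,0,0,-1,0],
  [0,0,0,-1,0],
])

```text
clock: 11.15
position: [0.4877, 0.2047, 0.6675]
eef_rot: [-3.126, -0.162, -0.037]
ft_force: [-0.1, 1.2, -0.1]
width: 0.0
grip_force: 0.0
```

```bash
python3 -c "
from h import *
o=get_obs();print(o['position'],o['joints'],rot(o['eef_rot']))"
```

```text
[0.48770186 0.20471972 0.66751233] [-0.78649503  0.204077    0.42052177  1.01882322 -0.09149092  1.90875233
 -1.87382132] [[ 0.99439412  0.10324665  0.02281364]
 [ 0.10297676 -0.99460259  0.01270715]
 [ 0.02400248 -0.01028664 -0.99965897]]
```

The arm does trade tilt at its limit, and in the needed direction. I'll push further.

Emit:
arm_command([
  [0,0,0,-1,0],
  [0,0,0,-1,0],
  [0,0,0,-1,0],
  [0,0,0,-1,0],
  [0,0,0,-1,0],
  [0,0,0,-1,0],
  [0,0,0,-1,0],
  [0,0,0,-1,0],
])

```text
clock: 11.82
position: [0.4642, 0.1941, 0.7292]
eef_rot: [-3.077, -0.154, -0.219]
ft_force: [-0.0, -0.1, 0.8]
width: 0.0001
grip_force: 0.0
```

```bash
python3 -c "
from h import *
o=get_obs();print(o['position'],o['joints'],rot(o['eef_rot']))"
```

```text
[0.46415215 0.19405674 0.72921908] [-1.0581677   0.11140107  0.69079888  0.99415974 -0.0797698   1.90850823
 -1.87865172] [[ 0.98493354  0.10315131  0.13880104]
 [ 0.09568374 -0.99363453  0.0594562 ]
 [ 0.14405049 -0.04527941 -0.98853388]]
```

Emit:
arm_command([
  [0,0,1,1,0],
  [0,0,1,1,0],
  [0,0,1,0,0],
  [0,0,1,0,0],
  [0,0,1,0,0],
  [0,0,1,0,0],
  [0,0,1,0,0],
])

```text
clock: 12.4
position: [0.4843, 0.0562, 0.6827]
eef_rot: [-3.077, -0.154, -0.217]
ft_force: [0.2, -0.3, 0.3]
width: 0.0
grip_force: 0.0
```

```bash
python3 -c "
from h import *
o=get_obs();print(o['position'],o['joints'],rot(o['eef_rot']))"
```

```text
[0.48434627 0.05621519 0.68272794] [-0.93782072  0.01539777  0.78613777  1.18973894 -0.05048076  1.79499262
 -1.63798261] [[ 0.98510773  0.1031788   0.13753868]
 [ 0.09570498 -0.99360551  0.05990536]
 [ 0.14284015 -0.04585009 -0.98868319]]
```

Emit:
arm_command([
  [0,0.5,0,-1,0],
  [0,0.5,0,-1,0],
  [0,0.5,0,-1,0],
  [0,0.5,0,-1,0],
  [0,0.5,0,-1,0],
  [0,0.5,0,-1,0],
  [0,0.5,0,-1,0],
  [0,0.5,0,-1,0],
])

```text
clock: 13.07
position: [0.5244, 0.0574, 0.7656]
eef_rot: [-3.059, -0.152, -0.359]
ft_force: [0.7, 0.5, -0.5]
width: -0.0004
grip_force: 0.0
```

Emit:
arm_command([
  [0,0.5,0,-1,0],
  [0,0.5,0,-1,0],
  [0,0.5,0,-1,0],
  [0,0.5,0,-1,0],
  [0,0.5,0,-1,0],
  [0,0.5,0,-1,0],
  [0,0.5,0,-1,0],
  [0,0.5,0,-1,0],
])

```text
clock: 13.73
position: [0.5391, 0.0541, 0.8299]
eef_rot: [-3.013, -0.146, -0.573]
ft_force: [-0.0, 0.2, -0.8]
width: -0.0
grip_force: 0.0
```

```bash
python3 -c "
from h import *
o=get_obs();print(o['position'],o['joints'],rot(o['eef_rot']))"
```

```text
[0.53905849 0.05408927 0.82987646] [-0.41370755  0.15695846  0.35861424  0.7047031  -0.12379922  1.90862279
 -1.60741587] [[ 0.92583081  0.1062261   0.3627028 ]
 [ 0.07973445 -0.9929868   0.0872905 ]
 [ 0.36943162 -0.05189633 -0.92780766]]
```

Emit:
arm_command([
  [0,0.5,0.4,-1,0],
  [0,0.5,0.4,-1,0],
  [0,0.5,0.4,-1,0],
  [0,0.5,0.4,-1,0],
  [0,0.5,0.4,-1,0],
  [0,0.5,0.4,-1,0],
  [0,0.5,0.4,-1,0],
  [0,0.5,0.4,-1,0],
])

```text
clock: 14.4
position: [0.535, -0.0132, 0.8925]
eef_rot: [-2.962, -0.136, -0.784]
ft_force: [-0.4, -0.5, -0.8]
width: 0.0003
grip_force: 0.0
```

Emit:
arm_command([
  [0,0.5,0,-1,0],
  [0,0.5,0,-1,0],
  [0,0.5,0,-1,0],
  [0,0.5,0,-1,0],
])

```text
clock: 14.73
position: [0.5211, -0.0133, 0.9254]
eef_rot: [-2.933, -0.132, -0.886]
ft_force: [0.2, 0.8, 0.2]
width: -0.0002
grip_force: 0.0
```

```bash
python3 -c "
from h import *
o=get_obs();print(o['position'],o['joints'],rot(o['eef_rot']))"
```

```text
[ 0.52113247 -0.01332883  0.9254465 ] [-0.13076443  0.13133985  0.20268624  0.52108519 -0.16662463  1.90864892
 -1.52078995] [[ 0.82973302  0.10398179  0.54838938]
 [ 0.06079894 -0.99348532  0.09638679]
 [ 0.55483927 -0.04663381 -0.83064955]]
```

The tilt is now 34° toward the terminal, and it persists. I'll plan to a point in front of the power key.

```bash
cat >> plan.py <<'E'
C38,S38=np.cos(np.radians(38)),np.sin(np.radians(38))
def key(s,y,h=.006):
    q=np.array([-.025+s*C38-h*S38,y]);return np.array([*TW(*q),.0485+s*S38+h*C38])
def planR(wps,op,step=.05,lim=1.):
    o=get_obs();p=np.array(o["position"]);B=rot(o["eef_rot"]);rows=[]
    for t in wps:
        for _ in range(200):
            d=B.T@(np.array(t)-p)/.02
            s=np.round(d/max(1,abs(d).max()/lim,np.linalg.norm(d)*.02/.0410)/step)*step
            if not s.any(): break
            rows.append([op]+[round(float(x),2)+0. for x in s]+[0]);p=p+B@s*.02
    for i in range(0,len(rows),8): print(rows[i:i+8])
    print("now",o["position"].round(4),"zt",B[:,2].round(3),"end",p.round(4),len(rows));return rows
E
python3 - <<'E'
from plan import *
np.set_printoptions(precision=4,suppress=True)
zt=rot(get_obs()["eef_rot"])[:,2]
k=key(.0207,.0585);print(k,key(.0207,.0165))
planR([k-.1*zt],0)
E
```

```text
[0.5126 0.2068 0.066 ] [0.5168 0.165  0.066 ]
[[0, -0.75, -0.3, 1.0, 0], [0, -0.75, -0.3, 1.0, 0], [0, -0.75, -0.3, 1.0, 0], [0, -0.75, -0.3, 1.0, 0], [0, -0.75, -0.3, 1.0, 0], [0, -0.75, -0.3, 1.0, 0], [0, -0.75, -0.3, 1.0, 0], [0, -0.75, -0.3, 1.0, 0]]
[[0, -0.75, -0.3, 1.0, 0], [0, -0.75, -0.3, 1.0, 0], [0, -0.75, -0.3, 1.0, 0], [0, -0.75, -0.3, 1.0, 0], [0, -0.75, -0.3, 1.0, 0], [0, -0.75, -0.25, 1.0, 0], [0, -0.75, -0.3, 1.0, 0], [0, -0.75, -0.25, 1.0, 0]]
[[0, -0.75, -0.3, 1.0, 0], [0, -0.75, -0.25, 1.0, 0], [0, -0.75, -0.3, 1.0, 0], [0, -0.75, -0.25, 1.0, 0], [0, -0.75, -0.3, 1.0, 0], [0, -0.75, -0.25, 1.0, 0], [0, -0.75, -0.3, 1.0, 0], [0, -0.75, -0.25, 1.0, 0]]
[[0, -0.75, -0.3, 1.0, 0], [0, -0.75, -0.25, 1.0, 0], [0, -0.75, -0.3, 1.0, 0], [0, -0.7, -0.25, 1.0, 0], [0, -0.75, -0.3, 1.0, 0], [0, -0.7, -0.25, 1.0, 0], [0, -0.75, -0.3, 1.0, 0], [0, -0.4, -0.1, 0.5, 0]]
now [ 0.5211 -0.0133  0.9254] zt [ 0.548  0.096 -0.831] end [0.4572 0.1966 0.1492] 32
```

Emit:
arm_command([
  [0,-0.75,-0.3,1,0],
  [0,-0.75,-0.3,1,0],
  [0,-0.75,-0.3,1,0],
  [0,-0.75,-0.3,1,0],
  [0,-0.75,-0.3,1,0],
  [0,-0.75,-0.3,1,0],
  [0,-0.75,-0.3,1,0],
  [0,-0.75,-0.3,1,0],
])

```text
clock: 15.4
position: [0.5038, 0.0427, 0.7266]
eef_rot: [-2.933, -0.133, -0.884]
ft_force: [0.1, 0.0, 0.3]
width: 0.0002
grip_force: 0.0
```

Emit:
arm_command([
  [0,-0.75,-0.3,1,0],
  [0,-0.75,-0.3,1,0],
  [0,-0.75,-0.3,1,0],
  [0,-0.75,-0.3,1,0],
  [0,-0.75,-0.3,1,0],
  [0,-0.75,-0.25,1,0],
  [0,-0.75,-0.3,1,0],
  [0,-0.75,-0.25,1,0],
])

```text
clock: 16.07
position: [0.487, 0.0967, 0.5293]
eef_rot: [-2.933, -0.132, -0.884]
ft_force: [-0.1, 0.1, 0.1]
width: 0.0001
grip_force: 0.0
```

Emit:
arm_command([
  [0,-0.75,-0.3,1,0],
  [0,-0.75,-0.25,1,0],
  [0,-0.75,-0.3,1,0],
  [0,-0.75,-0.25,1,0],
  [0,-0.75,-0.3,1,0],
  [0,-0.75,-0.25,1,0],
  [0,-0.75,-0.3,1,0],
  [0,-0.75,-0.25,1,0],
])

```text
clock: 16.73
position: [0.4704, 0.1487, 0.3322]
eef_rot: [-2.932, -0.133, -0.884]
ft_force: [1.2, -1.1, -0.1]
width: -0.0
grip_force: 0.0
```

Run:
```python
from plan import *
o=get_obs();print(o["joints"])
zt=rot(o["eef_rot"])[:,2]
planR([key(.0207,.0585)-.1*zt,key(.0207,.0585)-.025*zt],0)
```

```text
[-0.20311899 -0.1297363  -0.29389321  2.25980166  0.32468845  0.46390981
 -2.23672633]
[[0, -0.75, -0.25, 1.0, 0], [0, -0.7, -0.25, 1.0, 0], [0, -0.75, -0.3, 1.0, 0], [0, -0.7, -0.25, 1.0, 0], [0, -0.75, -0.3, 1.0, 0], [0, -0.7, -0.25, 1.0, 0], [0, -0.75, -0.3, 1.0, 0], [0, -0.35, -0.15, 0.5, 0]]
[[0, 0.0, 0.0, 1.0, 0], [0, 0.0, 0.0, 1.0, 0], [0, 0.0, 0.0, 1.0, 0], [0, 0.0, 0.0, 0.75, 0]]
now [0.4704 0.1487 0.3322] zt [ 0.548  0.098 -0.831] end [0.4989 0.2048 0.0867] 12
```

Emit:
arm_command([
  [0,-0.75,-0.25,1,0],
  [0,-0.7,-0.25,1,0],
  [0,-0.75,-0.3,1,0],
  [0,-0.7,-0.25,1,0],
])

```text
clock: 17.07
position: [0.4647, 0.166, 0.2562]
eef_rot: [-2.936, -0.136, -0.872]
ft_force: [-0.0, -1.3, -0.1]
width: 0.0
grip_force: 0.0
```

Emit:
arm_command([
  [0,-0.75,-0.3,1,0],
  [0,-0.7,-0.25,1,0],
  [0,-0.75,-0.3,1,0],
  [0,-0.35,-0.15,0.5,0],
])

```text
clock: 17.4
position: [0.4712, 0.1689, 0.239]
eef_rot: [-2.934, -0.13, -0.85]
ft_force: [-0.1, -0.3, 0.2]
width: 0.0001
grip_force: 0.0
```

Run:
```python
from plan import *
o=get_obs();print(o["joints"])
zt=rot(o["eef_rot"])[:,2]
planR([key(.0207,.0585)-.025*zt],0)
```

```text
[-0.86525457  0.02890622  0.30680755  2.38117628  0.7717199   0.26756374
 -2.74512644]
[[0, -0.4, -0.15, 1.0, 0], [0, -0.4, -0.15, 1.0, 0], [0, -0.35, -0.15, 1.0, 0], [0, -0.4, -0.15, 1.0, 0], [0, -0.35, -0.15, 1.0, 0], [0, -0.4, -0.2, 1.0, 0], [0, -0.35, -0.15, 1.0, 0], [0, -0.15, -0.05, 0.35, 0]]
now [0.4712 0.1689 0.239 ] zt [ 0.529  0.105 -0.842] end [0.4994 0.2038 0.0865] 8
```

Emit:
arm_command([
  [0,0.5,0,-0.5,-1],
  [0,0.5,0,-0.5,-1],
  [0,0,0,0,-1],
  [0,0,0,0,-1],
  [0,0,0,0,-1],
  [0,0,0,0,-1],
  [0,0,0,0,-1],
  [0,0,0,0,-1],
])

```text
clock: 18.07
position: [0.4771, 0.169, 0.2669]
eef_rot: [2.732, 1.05, 0.845]
ft_force: [-0.5, -0.9, -0.5]
width: -0.0004
grip_force: 0.0
```

Emit:
arm_command([
  [0,0,0,0,-1],
  [0,0,0,0,-1],
  [0,0,0,0,-1],
  [0,0,0,0,-1],
  [0,0,0,0,-1],
  [0,0,0,0,-1],
  [0,0,0,0,-1],
  [0,0,0,0,-1],
])

```text
clock: 18.73
position: [0.4771, 0.169, 0.2669]
eef_rot: [2.153, 1.765, 0.72]
ft_force: [-0.9, -0.5, -0.2]
width: 0.0002
grip_force: 0.0
```

Emit:
arm_command([
  [0,0,0,0,-1],
  [0,0,0,0,-1],
  [0,0,0,0,-1],
  [0,0,0,0,-1],
  [0,0,0,0,-1],
  [0,0,0,0,-1],
  [0,0,0,0,-1],
  [0,0,0,0,-1],
])

```text
clock: 19.4
position: [0.4771, 0.1689, 0.2669]
eef_rot: [1.431, 2.262, 0.54]
ft_force: [-0.4, 0.8, 0.7]
width: -0.0001
grip_force: 0.0
```

Emit:
arm_command([
  [0,0,0,0,-1],
  [0,0,0,0,-1],
  [0,0,0,0,-1],
  [0,0,0,0,-1],
  [0,0,0,0,-1],
  [0,0,0,0,-1],
  [0,0,0,0,-1],
  [0,0,0,0,-1],
])

```text
clock: 20.07
position: [0.4771, 0.1689, 0.2669]
eef_rot: [0.63, 2.53, 0.325]
ft_force: [0.2, 0.2, 0.1]
width: 0.0003
grip_force: 0.0
```

Run:
```python
from plan import *
np.set_printoptions(precision=3,suppress=True)
o=get_obs();print(o["joints"],o["position"],rot(o["eef_rot"]),sep="\n")
# tool x desired: opposite of terminal x projected
zt=rot(o["eef_rot"])[:,2];M=rot(o["eef_rot"]);yt=np.array([-np.sin(TY),np.cos(TY),0]);yt-=zt*(yt@zt);yt/=np.linalg.norm(yt)
print("turn needed for tool y = terminal left:",np.arctan2(np.cross(M[:,1],yt)@zt,M[:,1]@yt)/.08)
```

```text
[-0.908 -0.022  0.351  2.34   0.626  0.343 -0.015]
[0.477 0.169 0.267]
[[-0.763  0.371  0.529]
 [ 0.493  0.864  0.105]
 [-0.418  0.341 -0.842]]
turn needed for tool y = terminal left: -7.541347706029057
```

Emit:
arm_command([
  [0,0,0,0,-1],
  [0,0,0,0,-1],
  [0,0,0,0,-1],
  [0,0,0,0,-1],
  [0,0,0,0,-1],
  [0,0,0,0,-1],
  [0,0,0,0,-1],
  [0,0,0,0,-0.5],
])

```text
clock: 20.73
position: [0.4771, 0.1689, 0.2669]
eef_rot: [-0.144, 2.571, 0.105]
ft_force: [-1.0, -0.4, 0.3]
width: -0.0001
grip_force: 0.0
```

Run:
```python
from plan import *
o=get_obs();print(o["joints"])
zt=rot(o["eef_rot"])[:,2]
planR([key(.0207,.0585)-.05*zt],0)
planR([key(.0207,.0585)-.05*zt],0,lim=.7)
```

```text
[-0.92565861 -0.02341824  0.36858614  2.34066152  0.62766725  0.3434268
  0.58406501]
[[0, 0.55, 0.15, 1.0, 0], [0, 0.55, 0.15, 1.0, 0], [0, 0.5, 0.2, 1.0, 0], [0, 0.55, 0.15, 1.0, 0], [0, 0.5, 0.2, 1.0, 0], [0, 0.55, 0.15, 1.0, 0], [0, 0.5, 0.2, 1.0, 0], [0, 0.05, 0.0, 0.1, 0]]
now [0.4771 0.1689 0.2669] zt [ 0.529  0.105 -0.842] end [0.4863 0.2016 0.1081] 8
[[0, 0.35, 0.1, 0.7, 0], [0, 0.35, 0.1, 0.7, 0], [0, 0.4, 0.1, 0.7, 0], [0, 0.35, 0.15, 0.7, 0], [0, 0.4, 0.1, 0.7, 0], [0, 0.35, 0.15, 0.7, 0], [0, 0.4, 0.1, 0.7, 0], [0, 0.35, 0.15, 0.7, 0]]
[[0, 0.4, 0.1, 0.7, 0], [0, 0.35, 0.15, 0.7, 0], [0, 0.05, 0.0, 0.1, 0]]
now [0.4771 0.1689 0.2669] zt [ 0.529  0.105 -0.842] end [0.4863 0.2016 0.1081] 11
```

Emit:
arm_command([
  [0,0.55,0.15,1,0],
  [0,0.55,0.15,1,0],
  [0,0.5,0.2,1,0],
  [0,0.55,0.15,1,0],
])

```text
clock: 21.07
position: [0.4815, 0.1811, 0.1977]
eef_rot: [-0.141, 2.568, 0.094]
ft_force: [0.6, 0.3, 0.5]
width: -0.0001
grip_force: 0.0
```

Run:
```python
from plan import *
o=get_obs();print(o["joints"])
zt=rot(o["eef_rot"])[:,2]
planR([key(.0207,.0585)-.04*zt],0)
```

```text
[-0.75315325  0.15748893  0.17793465  2.38517609  1.22468245  0.19937381
 -0.07100016]
[[0, 0.5, 0.2, 1.0, 0], [0, 0.45, 0.2, 1.0, 0], [0, 0.5, 0.2, 1.0, 0], [0, 0.45, 0.15, 1.0, 0], [0, 0.25, 0.1, 0.5, 0]]
now [0.4815 0.1811 0.1977] zt [ 0.533  0.097 -0.841] end [0.4914 0.2032 0.0994] 5
```

Emit:
arm_command([
  [0,0.5,0.2,1,0],
  [0,0.45,0.2,1,0],
  [0,0.5,0.2,1,0],
])

```text
clock: 21.32
position: [0.4874, 0.1866, 0.1601]
eef_rot: [-0.137, 2.565, 0.081]
ft_force: [0.8, 0.2, -0.2]
width: 0.0001
grip_force: 0.0
```

Run:
```python
from plan import *
o=get_obs();print(o["joints"]);print(rot(o["eef_rot"]).round(3))
zt=rot(o["eef_rot"])[:,2]
planR([key(.0207,.0585)-.04*zt],0)
```

```text
[-0.64764701  0.26510271  0.05028905  2.3889755   1.75143871  0.22534326
 -0.62083933]
[[-0.836 -0.115  0.537]
 [-0.081  0.993  0.087]
 [-0.543  0.029 -0.839]]
[[0, 0.5, 0.25, 1.0, 0], [0, 0.55, 0.25, 1.0, 0], [0, 0.35, 0.2, 0.7, 0]]
now [0.4874 0.1866 0.1601] zt [ 0.537  0.087 -0.839] end [0.4914 0.2029 0.1   ] 3
```

Emit:
arm_command([
  [0,0.5,0.25,1,0],
  [0,0.55,0.25,1,0],
  [0,0.35,0.2,0.7,0],
  [0,0,0,0,0],
])

```text
clock: 21.65
position: [0.4895, 0.2011, 0.101]
eef_rot: [-0.14, 2.57, 0.077]
ft_force: [-0.4, -0.4, -0.5]
width: 0.0001
grip_force: 0.0
```

Run:
```python
from plan import *
o=get_obs();print(o["joints"]);print(rot(o["eef_rot"]).round(3))
zt=rot(o["eef_rot"])[:,2]
planR([key(.0207,.0585)-.04*zt],0)
planR([key(.0207,.0585)-.01*zt],0)
```

```text
[-0.51805456  0.43475358 -0.13235676  2.38041433  2.12652076  0.35646355
 -1.01927889]
[[-0.838 -0.116  0.533]
 [-0.084  0.993  0.084]
 [-0.539  0.026 -0.842]]
[[0, -0.05, 0.1, 0.1, 0]]
now [0.4895 0.2011 0.101 ] zt [ 0.533  0.084 -0.842] end [0.4912 0.2034 0.0999] 1
[[0, -0.05, 0.05, 1.0, 0], [0, 0.0, 0.05, 0.6, 0]]
now [0.4895 0.2011 0.101 ] zt [ 0.533  0.084 -0.842] end [0.5072 0.2059 0.0746] 2
```

Emit:
arm_command([
  [0,-0.05,0.05,0.7,0],
  [0,0,0.05,0.7,0],
  [0,0,0,0.1,0],
  [0,0,0,0,0],
])

```text
clock: 21.98
position: [0.5076, 0.2046, 0.0792]
eef_rot: [-0.137, 2.567, 0.075]
ft_force: [-0.6, 0.0, 0.7]
width: 0.0004
grip_force: 0.0
```

Emit:
arm_command([
  [0,0,0,0.1,0],
  [0,0,0,0.1,0],
  [0,0,0,0.1,0],
  [0,0,0,0,0],
])

```text
clock: 22.32
position: [0.5106, 0.2053, 0.0741]
eef_rot: [-0.137, 2.566, 0.076]
ft_force: [-0.1, -0.0, 0.7]
width: 0.0005
grip_force: 0.0
```

```bash
cat > st.py <<'E'
from plan import *
import sys
o=get_obs();zt=rot(o["eef_rot"])[:,2];k=key(float(sys.argv[1]),float(sys.argv[2]));d=k-o["position"]
n=np.array([-S38*np.cos(TY),-S38*np.sin(TY),C38]);M=rot(o["eef_rot"])
print("rows-left tool",(M.T@d/.02).round(2),"height over key mm",(-d@n*1e3).round(1),"F",o["ft_force"].round(1),"F.n",(o["ft_force"]@n).round(1))
E
python3 st.py .0207 .0585
```

```text
rows-left tool [0.13 0.05 0.4 ] height over key mm 7.8 F [-0.1 -0.   0.7] F.n 0.7
```

Emit:
arm_command([
  [0,0.15,0.05,0.1,0],
  [0,0,0,0.15,0],
  [0,0,0,0.1,0],
  [0,0,0,0,0],
])

```text
clock: 22.65
position: [0.5115, 0.2066, 0.0659]
eef_rot: [-0.137, 2.567, 0.076]
ft_force: [-0.5, -0.1, 1.2]
width: 0.0001
grip_force: 0.8
```

Emit:
arm_command([
  [0,0,0,0.1,0],
  [0,0,0,0,0],
])

```text
clock: 22.82
position: [0.5126, 0.2068, 0.0644]
eef_rot: [-0.137, 2.567, 0.076]
ft_force: [-1.6, -0.2, 2.9]
width: -0.0002
grip_force: 1.5
```

```bash
python3 st.py .0207 .0585
```

```text
rows-left tool [-0.04  0.   -0.06] height over key mm -1.2 F [-1.6 -0.2  2.9] F.n 3.3
```

Contact: 3.3 N at 1.2 mm below the nominal key top, the spring's own slope. I'll press to the bottom.

Emit:
arm_command([
  [0,0,0,0.1,0],
  [0,0,0,0.1,0],
  [0,0,0,0,0],
])

```text
clock: 23.07
position: [0.5142, 0.207, 0.0622]
eef_rot: [-0.138, 2.565, 0.076]
ft_force: [-14.5, -3.2, 27.1]
width: -0.0
grip_force: 15.0
```

```bash
python3 st.py .0207 .0585
```

```text
rows-left tool [-0.04  0.   -0.2 ] height over key mm -3.9 F [-14.5  -3.2  27.1] F.n 30.5
```

Emit:
arm_command([
  [0,0,0,-0.7,0],
  [0,0,0,-0.8,0],
  [0,0,-0.7,0,0],
  [0,0,-0.7,0,0],
  [0,0,-0.7,0,0],
  [0,0,0,0,0],
])

```text
clock: 23.57
position: [0.5038, 0.1596, 0.0852]
eef_rot: [-0.132, 2.567, 0.073]
ft_force: [0.4, 0.9, -0.4]
width: -0.0003
grip_force: 0.0
```

```bash
python3 st.py .0207 .0165;python3 -c "
from h import *;print(get_obs()['joints'])"
```

```text
rows-left tool [-0.04  0.17  1.18] height over key mm 23.5 F [ 0.4  0.9 -0.4] F.n -0.7
[-0.32449591  0.4807318  -0.22033917  2.39188297  2.31777311  0.39363238
 -1.09504373]
```

Emit:
arm_command([
  [0,-0.05,0.15,0.5,0],
  [0,0,0,0.45,0],
  [0,0,0,0,0],
])

```text
clock: 23.82
position: [0.5148, 0.1681, 0.0693]
eef_rot: [-0.136, 2.567, 0.077]
ft_force: [-0.0, -0.8, -0.2]
width: -0.0002
grip_force: 0.0
```

```bash
python3 st.py .0207 .0165
```

```text
rows-left tool [ 0.02 -0.17  0.18] height over key mm 3.7 F [-0.  -0.8 -0.2] F.n -0.1
```

Emit:
arm_command([
  [0,0,-0.15,0,0],
  [0,0,0,0.15,0],
  [0,0,0,0.1,0],
  [0,0,0,0,0],
])

```text
clock: 24.15
position: [0.5172, 0.1647, 0.0658]
eef_rot: [-0.137, 2.567, 0.076]
ft_force: [-0.4, -0.8, 1.8]
width: -0.0003
grip_force: 1.2
```

Emit:
arm_command([
  [0,0,0,0.1,0],
  [0,0,0,0.05,0],
  [0,0,0,0,0],
])

```text
clock: 24.4
position: [0.519, 0.1649, 0.0635]
eef_rot: [-0.137, 2.566, 0.076]
ft_force: [-3.8, -2.1, 6.6]
width: -0.0
grip_force: 3.4
```

```bash
python3 st.py .0207 .0165
```

```text
rows-left tool [ 0.02  0.02 -0.16] height over key mm -3.3 F [-3.8 -2.1  6.6] F.n 7.7
```

Emit:
arm_command([
  [0,0,0,0.05,0],
  [0,0,0,0,0],
])

```text
clock: 24.57
position: [0.5192, 0.165, 0.0631]
eef_rot: [-0.137, 2.565, 0.076]
ft_force: [-9.1, -3.8, 18.0]
width: -0.0001
grip_force: 9.6
```

Emit:
arm_command([
  [0,0,0,-0.7,0],
  [0,0,0,-1,0],
  [0,0,0,-1,0],
  [0,0,0,0,0],
])

```text
clock: 24.9
position: [0.497, 0.1641, 0.096]
eef_rot: [-0.138, 2.565, 0.084]
ft_force: [0.9, -0.1, -0.3]
width: -0.0
grip_force: 0.0
```

Run:
```python
from d import *
o=get_obs();print(o["position"],o["joints"]);np.set_printoptions(precision=4,suppress=True);print(rot(o["eef_rot"]))
# beaker rim from depth/edges: rectify both views around beaker at rim and base heights
for n in("side","top"):
    f=grab(n,"5")
    for t in ("0","5"):
        g=load(n,t);P,uv=cloud(g);d=P[:,:2]-np.array([.5645,-.18])
        m=(np.hypot(*d.T)<.04)&(P[:,2]>.022)&(P[:,2]<.07);q=P[m]
        print(n,t,m.sum(),q.mean(0) if len(q) else "", q.min(0) if len(q) else "",q.max(0) if len(q) else "", cv2.minEnclosingCircle(q[:,:2].astype(np.float32)*1000) if len(q) else "")
def rect(f,z):
    xs=np.linspace(.61,.52,270);ys=np.linspace(-.13,-.23,300);Y,X=np.meshgrid(ys,xs)
    m=proj(f,np.c_[X.ravel(),Y.ravel(),np.full(X.size,z)]).astype(np.float32).reshape(270,300,2)
    im=cv2.remap(f["img"][...,::-1].copy(),m[...,0],m[...,1],cv2.INTER_CUBIC)
    cv2.circle(im,(int((-.13+.18)*3000),int((.61-.565)*3000)),67,(0,0,255),1);return im
S,T=load("side","0"),load("top","0")
cv2.imwrite("pics/b.png",cv2.resize(np.vstack([np.hstack([rect(S,.056),rect(T,.056)]),np.hstack([rect(S,.003),rect(T,.003)])]),None,fx=1.1,fy=1.1))
```

```text
[0.497  0.1641 0.096 ] [-0.178   0.4672 -0.4031  2.3954  2.1758  0.4339 -0.9318]
[[-0.8356 -0.1163  0.5369]
 [-0.0811  0.9927  0.0889]
 [-0.5434  0.0308 -0.8389]]
side 0 296 [ 0.564  -0.1785  0.0408] [ 0.5406 -0.2021  0.0222] [ 0.5881 -0.1534  0.0614] ((561.0433349609375, -179.57424926757812), 27.472013473510742)
side 5 293 [ 0.5642 -0.178   0.041 ] [ 0.5411 -0.2015  0.022 ] [ 0.5889 -0.1537  0.0608] ((563.3347778320312, -177.6094207763672), 25.6314754486084)
top 0 127 [ 0.5621 -0.1799  0.0451] [ 0.5383 -0.1997  0.0224] [ 0.5837 -0.1567  0.0636] ((560.3260498046875, -179.44943237304688), 23.339265823364258)
top 5 124 [ 0.5618 -0.1798  0.0457] [ 0.5387 -0.2003  0.0225] [ 0.5845 -0.1569  0.0627] ((560.8705444335938, -180.0081787109375), 23.685976028442383)
```

View pics/b.png

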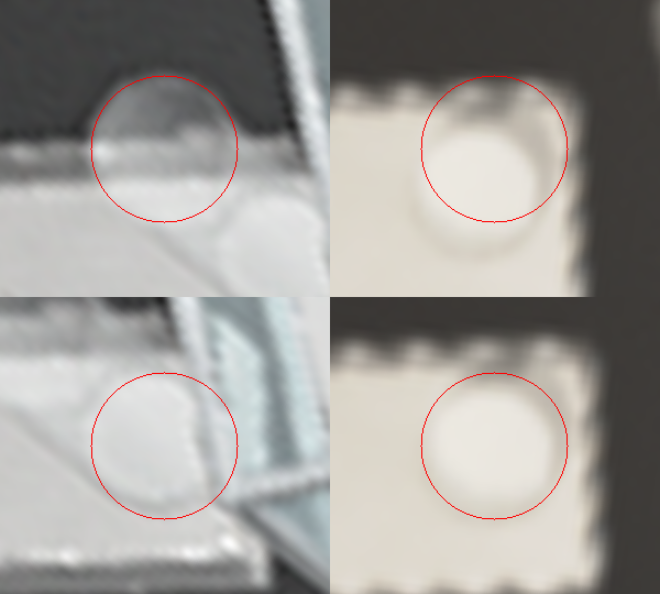

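Views are consistent: the rim (side) and base (top) circles both centre on (0.564, -0.180), so the beaker position is confirmed. I'll approach with the leaning tool.

Run:
```python
from plan import *
o=get_obs();zt=rot(o["eef_rot"])[:,2]
g=np.array([.564,-.180,.042])+.024*zt;print(g)
planR([(.49,.13,.2),g-.15*zt+[0,0,.03]],.8)
```

```text
[ 0.57686687 -0.17792765  0.02184686]
[[0.8, -0.5, -0.3, -1.0, 0], [0.8, -0.5, -0.3, -1.0, 0], [0.8, -0.5, -0.3, -1.0, 0], [0.8, -0.5, -0.3, -1.0, 0], [0.8, -0.4, -0.2, -0.75, 0], [0.8, 0.1, -1.0, 0.0, 0], [0.8, 0.1, -1.0, 0.0, 0], [0.8, 0.1, -1.0, 0.0, 0]]
[[0.8, 0.1, -1.0, 0.0, 0], [0.8, 0.1, -1.0, 0.0, 0], [0.8, 0.1, -1.0, -0.05, 0], [0.8, 0.1, -1.0, 0.0, 0], [0.8, 0.1, -1.0, -0.05, 0], [0.8, 0.1, -1.0, 0.0, 0], [0.8, 0.1, -1.0, -0.05, 0], [0.8, 0.1, -1.0, 0.0, 0]]
[[0.8, 0.1, -1.0, -0.05, 0], [0.8, 0.1, -1.0, 0.0, 0], [0.8, 0.1, -1.0, -0.05, 0], [0.8, 0.1, -1.0, 0.0, 0], [0.8, 0.1, -1.0, -0.05, 0]]
now [0.4975 0.1624 0.0947] zt [ 0.536  0.086 -0.84 ] end [ 0.496  -0.1906  0.1777] 21
```

Run:
```python
from plan import *
o=get_obs();zt=rot(o["eef_rot"])[:,2]
g=np.array([.564,-.180,.042])+.024*zt
planR([g-.15*zt+[0,0,.03]],.8)
```

```text
[[0.8, -0.05, -1.0, -0.3, 0], [0.8, -0.05, -1.0, -0.3, 0], [0.8, -0.05, -1.0, -0.3, 0], [0.8, -0.05, -1.0, -0.3, 0], [0.8, -0.05, -1.0, -0.3, 0], [0.8, -0.05, -1.0, -0.3, 0], [0.8, -0.05, -1.0, -0.3, 0], [0.8, -0.05, -1.0, -0.3, 0]]
[[0.8, -0.05, -1.0, -0.3, 0], [0.8, -0.05, -1.0, -0.3, 0], [0.8, -0.05, -1.0, -0.3, 0], [0.8, -0.05, -1.0, -0.25, 0], [0.8, -0.05, -1.0, -0.3, 0], [0.8, -0.05, -1.0, -0.25, 0], [0.8, -0.05, -1.0, -0.3, 0], [0.8, -0.05, -1.0, -0.25, 0]]
[[0.8, 0.0, -1.0, -0.3, 0], [0.8, 0.0, -0.4, -0.1, 0]]
now [0.4975 0.1624 0.0947] zt [ 0.536  0.086 -0.84 ] end [ 0.496  -0.1906  0.1777] 18
```

Emit:
arm_command([
  [0,-0.05,-1,-0.3,0],
  [0,-0.05,-1,-0.3,0],
  [0,-0.05,-1,-0.3,0],
  [0,-0.05,-1,-0.3,0],
  [0.8,-0.05,-1,-0.3,0],
  [0.8,-0.05,-1,-0.3,0],
  [0.8,-0.05,-1,-0.3,0],
  [0.8,-0.05,-1,-0.3,0],
])

```text
clock: 25.67
position: [0.4986, 0.0624, 0.0983]
eef_rot: [-0.156, 2.599, 0.07]
ft_force: [-0.1, -0.8, 0.2]
width: 0.0484
grip_force: 0.0
```

Emit:
arm_command([
  [0.8,-0.05,-1,-0.3,0],
  [0.8,-0.05,-1,-0.3,0],
  [0.8,-0.05,-1,-0.3,0],
  [0.8,-0.05,-1,-0.25,0],
  [0.8,-0.05,-1,-0.3,0],
  [0.8,-0.05,-1,-0.25,0],
  [0.8,-0.05,-1,-0.3,0],
  [0.8,-0.05,-1,-0.25,0],
])

```text
clock: 26.33
position: [0.5043, -0.0995, 0.1416]
eef_rot: [-0.161, 2.594, 0.064]
ft_force: [-0.5, 0.2, -1.2]
width: 0.0686
grip_force: 0.0
```

Run:
```python
from plan import *
o=get_obs();zt=rot(o["eef_rot"])[:,2];print(o["width"],o["joints"],rot(o["eef_rot"]).round(3))
g=np.array([.564,-.180,.042])+.024*zt;print(g)
planR([g-.1*zt],.8)
```

```text
0.06862038879397524 [ 1.21954806  0.61718021 -1.17942034  2.32337256  1.58892853  0.34942496
  0.47584815] [[-0.85  -0.127  0.512]
 [-0.102  0.992  0.077]
 [-0.518  0.013 -0.856]]
[ 0.57628804 -0.17814674  0.02146784]
[[0.8, 0.1, -1.0, 0.4, 0], [0.8, 0.1, -1.0, 0.35, 0], [0.8, 0.1, -1.0, 0.4, 0], [0.8, 0.1, -1.0, 0.35, 0], [0.8, 0.05, -0.45, 0.2, 0]]
now [ 0.5043 -0.0995  0.1416] zt [ 0.512  0.077 -0.856] end [ 0.5254 -0.1861  0.1067] 5
```

Emit:
arm_command([
  [0.8,0.1,-1,0.4,0],
  [0.8,0.1,-1,0.35,0],
  [0.8,0.1,-1,0.4,0],
  [0.8,0.1,-1,0.35,0],
  [0.8,0.05,-0.45,0.2,0],
  [0.8,0,0,0,0],
])

```text
clock: 26.83
position: [0.5254, -0.1875, 0.1052]
eef_rot: [-0.156, 2.596, 0.062]
ft_force: [0.2, -0.1, -0.0]
width: 0.0683
grip_force: 0.0
```

Run:
```python
from plan import *
o=get_obs();zt=rot(o["eef_rot"])[:,2];print(o["width"],o["joints"],rot(o["eef_rot"]).round(3))
g=np.array([.564,-.180,.042])+.024*zt;print(g)
planR([g-.05*zt,g],.8)
```

```text
0.06834477866207993 [ 1.27393255  0.7404463  -1.04758228  2.20705316  1.51853934  0.3000658
  0.76627929] [[-0.851 -0.124  0.51 ]
 [-0.099  0.992  0.075]
 [-0.516  0.013 -0.857]]
[ 0.57625183 -0.17819599  0.02144184]
[[0.8, 0.0, 0.05, 1.0, 0], [0.8, -0.05, 0.05, 1.0, 0], [0.8, 0.0, 0.0, 0.4, 0], [0.8, 0.0, 0.0, 1.0, 0], [0.8, 0.0, 0.0, 1.0, 0], [0.8, 0.0, 0.0, 0.5, 0]]
now [ 0.5254 -0.1875  0.1052] zt [ 0.51   0.075 -0.857] end [ 0.5761 -0.178   0.0218] 6
```

Emit:
arm_command([
  [0.8,0,0.05,0.8,0],
  [0.8,-0.05,0.05,0.8,0],
  [0.8,0,0,0.8,0],
  [0.8,0,0,0.8,0],
  [0.8,0,0,0.8,0],
  [0.8,0,0,0.8,0],
  [0.8,0,0,0,0],
])

```text
clock: 27.42
position: [0.5755, -0.173, 0.0234]
eef_rot: [-0.164, 2.595, 0.067]
ft_force: [0.2, 0.2, 0.2]
width: 0.0681
grip_force: 0.0
```

Run:
```python
from plan import *
o=get_obs();zt=rot(o["eef_rot"])[:,2];print(o["width"],o["ft_force"],o["joints"])
planR([np.array([.564,-.180,.042])+.024*zt],.8)
```

```text
0.06812757979222475 [0.19490436 0.17205674 0.17411671] [ 1.14340715  0.99241686 -0.9995459   2.11961569  1.91278088  0.43580955
  0.47120388]
[[0.8, 0.05, -0.25, 0.1, 0]]
now [ 0.5755 -0.173   0.0234] zt [ 0.51   0.08  -0.856] end [ 0.5763 -0.1779  0.0211] 1
```

Emit:
arm_command([
  [0.8,0.05,-0.25,0.05,0],
  [0.8,0,0,0,0],
  [0.3,0,0,0,0],
  [0.3,0,0,0,0],
  [0.3,0,0,0,0],
  [0.3,0,0,0,0],
  [0.3,0,0,0,0],
], grip_force=25)

```text
clock: 28.0
position: [0.5764, -0.18, 0.0258]
eef_rot: [-0.164, 2.591, 0.062]
ft_force: [-2.5, -1.3, 6.0]
width: 0.0438
grip_force: 25.2
```

Emit:
arm_command([
  [0.3,-0.25,0,-0.45,0],
  [0.3,-0.25,0,-0.45,0],
  [0.3,0,0,0,0],
])

```text
clock: 28.25
position: [0.5762, -0.1804, 0.0473]
eef_rot: [-0.164, 2.59, 0.062]
ft_force: [0.2, -0.1, -0.6]
width: 0.0437
grip_force: 26.0
```

Run:
```python
from d import *
from plan import planR
o=get_obs();print(o["position"],o["width"],o["ft_force"],o["joints"]);f=grab("side","6");g=load("side","0")
for t in(g,f):
    P,uv=cloud(t)
    for c in((.548,-.062),(.57,-.017)):
        m=(np.hypot(P[:,0]-c[0],P[:,1]-c[1])<.03)&(P[:,2]>.03);print(m.sum(),P[m].mean(0))
p=o["position"]
planR([p+[-.01,0,.115],p+[-.005,-.12,.125]],.3)
```

```text
[ 0.5762 -0.1804  0.0473] 0.043701659102207586 [ 0.1826 -0.1407 -0.5678] [ 1.1497  0.9229 -0.9936  2.118   1.8142  0.389   0.5368]
352 [ 0.5429 -0.0712  0.0611]
40 [ 0.5683 -0.013   0.0526]
116 [ 0.5326 -0.0714  0.045 ]
0 [nan nan nan]
[[0.3, -0.5, 0.05, -1.0, 0], [0.3, -0.5, 0.0, -1.0, 0], [0.3, -0.5, 0.05, -1.0, 0], [0.3, -0.5, 0.0, -1.0, 0], [0.3, -0.5, 0.05, -1.0, 0], [0.3, -0.1, 0.0, -0.2, 0], [0.3, 0.05, -1.0, -0.15, 0], [0.3, 0.0, -1.0, -0.1, 0]]
[[0.3, 0.05, -1.0, -0.15, 0], [0.3, 0.0, -1.0, -0.1, 0], [0.3, 0.05, -1.0, -0.15, 0], [0.3, 0.0, -1.0, -0.1, 0]]
now [ 0.5758 -0.1806  0.0464] zt [ 0.514  0.076 -0.854] end [ 0.5713 -0.3006  0.1722] 12<stdin>:7: RuntimeWarning: Mean of empty slice.
  ret = um.true_divide(
```

Emit:
arm_command([
  [0.3,-0.5,0.05,-1,0],
  [0.3,-0.5,0,-1,0],
  [0.3,-0.5,0.05,-1,0],
  [0.3,-0.5,0,-1,0],
  [0.3,-0.5,0.05,-1,0],
  [0.3,-0.1,0,-0.2,0],
  [0.3,0,0,0,0],
])

```text
clock: 28.88
position: [0.566, -0.1806, 0.1621]
eef_rot: [-0.162, 2.591, 0.062]
ft_force: [0.5, 0.6, -1.9]
width: 0.0436
grip_force: 26.0
```

Run:
```python
from plan import *
o=get_obs();print(o["width"],o["joints"],rot(o["eef_rot"]).round(3))
planR([(.5814,-.3367,.16)],.3)
```

```text
0.043588756028664674 [ 1.28673954  0.7057972  -1.1661834   2.10840859  1.16247042  0.39844912
  1.06152066] [[-0.848 -0.128  0.514]
 [-0.103  0.992  0.076]
 [-0.52   0.012 -0.854]]
[[0.3, 0.05, -1.0, 0.0, 0], [0.3, 0.0, -1.0, 0.0, 0], [0.3, 0.05, -1.0, 0.0, 0], [0.3, 0.0, -1.0, 0.0, 0], [0.3, 0.05, -1.0, -0.05, 0], [0.3, 0.0, -1.0, 0.0, 0], [0.3, 0.05, -1.0, -0.05, 0], [0.3, 0.0, -0.85, 0.0, 0]]
now [ 0.566  -0.1806  0.1621] zt [ 0.514  0.076 -0.854] end [ 0.5817 -0.3368  0.1599] 8
```

Emit:
arm_command([
  [0.3,0.05,-1,0,0],
  [0.3,0,-1,0,0],
  [0.3,0.05,-1,0,0],
  [0.3,0,-1,0,0],
  [0.3,0.05,-1,-0.05,0],
  [0.3,0,-1,0,0],
  [0.3,0.05,-1,-0.05,0],
  [0.3,0,-0.85,0,0],
])

```text
clock: 29.55
position: [0.5805, -0.3378, 0.1563]
eef_rot: [-0.161, 2.595, 0.064]
ft_force: [0.3, 1.0, -0.4]
width: 0.0434
grip_force: 26.0
```

Run:
```python
from plan import *
o=get_obs();print(o["width"],o["joints"],rot(o["eef_rot"]).round(3))
planR([(.5814,-.3367,.095)],.3)
```

```text
0.04343706811410051 [ 1.47030204  0.92580433 -1.22003675  1.85588893  0.96385623  0.58096987
  1.57829223] [[-0.85  -0.128  0.511]
 [-0.102  0.992  0.077]
 [-0.516  0.014 -0.856]]
[[0.3, 0.6, 0.0, 1.0, 0], [0.3, 0.55, 0.0, 1.0, 0], [0.3, 0.4, 0.0, 0.65, 0]]
now [ 0.5805 -0.3378  0.1563] zt [ 0.511  0.077 -0.856] end [ 0.5812 -0.3368  0.0949] 3
```

Emit:
arm_command([
  [0.3,0.3,0,0.5,0],
  [0.3,0.3,0,0.5,0],
  [0.3,0.3,0,0.5,0],
  [0.3,0.25,0,0.5,0],
  [0.3,0.2,0,0.35,0],
  [0.3,0.15,0,0.25,0],
  [0.3,0,0,0,0],
])

```text
clock: 30.13
position: [0.5823, -0.3343, 0.0976]
eef_rot: [-0.165, 2.594, 0.065]
ft_force: [-0.0, -0.3, -0.8]
width: 0.0433
grip_force: 26.0
```

Emit:
arm_command([
  [0.3,0.05,0,0.1,0],
  [0.3,0,0,0,0],
])

```text
clock: 30.3
position: [0.5833, -0.3351, 0.0972]
eef_rot: [-0.164, 2.592, 0.063]
ft_force: [0.0, 0.2, -1.0]
width: 0.0435
grip_force: 26.0
```

Emit:
arm_command([
  [0.3,0.1,0,0.15,0],
  [0.3,0.05,0,0.05,0],
  [0.3,0,0,0,0],
])

```text
clock: 30.55
position: [0.5823, -0.3353, 0.0918]
eef_rot: [-0.163, 2.593, 0.063]
ft_force: [0.2, 0.3, -1.6]
width: 0.0439
grip_force: 26.0
```

Emit:
arm_command([
  [0.3,0.05,0,0.05,0],
  [0.3,0,0,0,0],
])

```text
clock: 30.72
position: [0.5824, -0.3353, 0.0909]
eef_rot: [-0.164, 2.591, 0.063]
ft_force: [0.2, -0.1, 0.9]
width: 0.0437
grip_force: 26.0
```

Emit:
arm_command([
  [0.58,0,0,0,0],
  [0.65,0,0,0,0],
  [0.75,0,0,0,0],
  [0.75,0,0,0,0],
  [0.75,0,0,0,0],
])

```text
clock: 31.13
position: [0.5823, -0.3352, 0.0907]
eef_rot: [-0.164, 2.592, 0.063]
ft_force: [0.1, 0.4, -0.2]
width: 0.0637
grip_force: 0.0
```

Run:
```python
from d import *
from plan import planR
o=get_obs();print(o["width"],o["joints"]);p=o["position"];zt=rot(o["eef_rot"])[:,2]
for n in("side","top"):
    f=grab(n,"7");P,uv=cloud(f);m=(np.hypot(P[:,0]-.57,P[:,1]+.3385)<.04)&(P[:,2]>.085)&(P[:,2]<.13);print(n,m.sum(),P[m].mean(0) if m.any() else "",f["img"].reshape(-1,3)[m].mean(0) if m.any() else "")
planR([p-.06*zt,p-.06*zt+[0,0,.08]],.75)
```

```text
0.06369140859615809 [ 1.3984  0.9729 -1.0861  1.881   1.0809  0.4567  1.4984]
side 168 [ 0.5586 -0.3455  0.101 ] [188.4524 190.1131 192.1548]
top 129 [ 0.5801 -0.3442  0.1097] [156.6202 151.3721 147.6977]
[[0.75, 0.0, 0.0, -1.0, 0], [0.75, 0.0, 0.0, -1.0, 0], [0.75, 0.0, 0.0, -1.0, 0], [0.75, -0.6, 0.0, -1.0, 0], [0.75, -0.6, 0.0, -1.0, 0], [0.75, -0.6, 0.05, -1.0, 0], [0.75, -0.3, 0.0, -0.4, 0]]
now [ 0.5822 -0.3352  0.0906] zt [ 0.513  0.078 -0.855] end [ 0.552  -0.3398  0.2219] 7
```

Emit:
arm_command([
  [0.75,0,0,-0.6,0],
  [0.75,0,0,-1,0],
  [0.75,0,0,-1,0],
  [0.75,0,0,-0.6,0],
  [0.75,-0.6,0,-1,0],
  [0.75,-0.6,0,-1,0],
  [0.75,-0.6,0,-1,0],
  [0.75,0,0,0,0],
])

```text
clock: 31.9
position: [0.5514, -0.3417, 0.2213]
eef_rot: [-0.165, 2.586, 0.057]
ft_force: [0.9, 0.1, 0.9]
width: 0.0643
grip_force: 0.0
```

Run:
```python
from d import *
from plan import *
o=get_obs();print(o["joints"],rot(o["eef_rot"]).round(3));zt=rot(o["eef_rot"])[:,2]
for n in("side","top"):
    f=grab(n,"8");P,uv=cloud(f);m=(np.hypot(P[:,0]-.57,P[:,1]+.3385)<.05)&(P[:,2]>.08)&(P[:,2]<.125);q=P[m];print(n,m.sum(),q.mean(0),q.min(0),q.max(0))
    m=(np.hypot(P[:,0]-.548,P[:,1]+.062)<.04)&(P[:,2]>.03)&(P[:,2]<.09);print("bottle",m.sum(),P[m].mean(0))
    P,uv=cloud(load(n,"0"));m=(np.hypot(P[:,0]-.548,P[:,1]+.062)<.04)&(P[:,2]>.03)&(P[:,2]<.09);print("bottle0",m.sum(),P[m].mean(0))
k=key(.0227-.037,-.045);print("tare",k,key(.0227-.037,0-.045,0))
planR([k-.08*zt+[0,0,.05]],0)
```

```text
[ 1.5621  0.778  -1.2544  1.8714  0.6974  0.5945  1.7802] [[-0.845 -0.129  0.519]
 [-0.107  0.992  0.074]
 [-0.524  0.007 -0.852]]
side 420 [ 0.571  -0.3359  0.103 ] [ 0.5479 -0.3585  0.0801] [ 0.5939 -0.3129  0.1242]
bottle 342 [ 0.5429 -0.0714  0.0609]
bottle0 350 [ 0.5429 -0.0712  0.0609]
top 115 [ 0.578  -0.3384  0.106 ] [ 0.549  -0.3564  0.0806] [ 0.5902 -0.3128  0.1237]
bottle 275 [ 0.5414 -0.0619  0.0668]
bottle0 266 [ 0.5412 -0.0621  0.0663]
tare [0.4955 0.101  0.0444] [0.4992 0.1014 0.0397]
[[0, 0.15, 1.0, 0.05, 0], [0, 0.15, 1.0, 0.05, 0], [0, 0.15, 1.0, 0.05, 0], [0, 0.15, 1.0, 0.05, 0], [0, 0.15, 1.0, 0.05, 0], [0, 0.15, 1.0, 0.05, 0], [0, 0.15, 1.0, 0.05, 0], [0, 0.15, 1.0, 0.1, 0]]
[[0, 0.15, 1.0, 0.05, 0], [0, 0.15, 1.0, 0.1, 0], [0, 0.15, 1.0, 0.05, 0], [0, 0.15, 1.0, 0.1, 0], [0, 0.15, 1.0, 0.05, 0], [0, 0.15, 1.0, 0.1, 0], [0, 0.15, 1.0, 0.05, 0], [0, 0.1, 1.0, 0.1, 0]]
[[0, 0.15, 1.0, 0.05, 0], [0, 0.1, 1.0, 0.1, 0], [0, 0.15, 1.0, 0.05, 0], [0, 0.1, 1.0, 0.1, 0], [0, 0.15, 1.0, 0.05, 0], [0, 0.1, 1.0, 0.1, 0], [0, 0.05, 0.25, 0.0, 0]]
now [ 0.549  -0.3415  0.2165] zt [ 0.514  0.076 -0.855] end [0.4536 0.0954 0.1627] 23
```

The beaker stands at (0.571, -0.336), about 3 mm from the pan's centre, and the bottle hasn't moved. Next is the tare bar.

Emit:
arm_command([
  [0.75,0.15,1,0.05,0],
  [0.5,0.15,1,0.05,0],
  [0,0.15,1,0.05,0],
  [0,0.15,1,0.05,0],
  [0,0.15,1,0.05,0],
  [0,0.15,1,0.05,0],
  [0,0.15,1,0.05,0],
  [0,0.15,1,0.05,0],
])

```text
clock: 32.67
position: [0.5108, -0.1831, 0.1968]
eef_rot: [-0.163, 2.594, 0.065]
ft_force: [1.6, 0.8, 0.1]
width: -0.0002
grip_force: 0.0
```

Emit:
arm_command([
  [0,0.15,1,0.05,0],
  [0,0.15,1,0.1,0],
  [0,0.15,1,0.05,0],
  [0,0.15,1,0.1,0],
  [0,0.15,1,0.05,0],
  [0,0.15,1,0.1,0],
  [0,0.15,1,0.05,0],
  [0,0.1,1,0.1,0],
])

```text
clock: 33.33
position: [0.4793, -0.0301, 0.178]
eef_rot: [-0.162, 2.594, 0.064]
ft_force: [7.1, -0.1, 1.3]
width: 0.0
grip_force: 0.0
```

Run:
```python
from plan import *
o=get_obs();print(o["joints"],rot(o["eef_rot"]).round(3));zt=rot(o["eef_rot"])[:,2]
planR([key(-.0163,-.045)-.05*zt+[0,0,.04]],0)
```

```text
[ 1.02985433  0.3277228  -1.08982517  2.39613513  1.37316734  0.19258246
  0.42261821] [[-0.849 -0.128  0.512]
 [-0.103  0.992  0.078]
 [-0.518  0.014 -0.856]]
[[0, 0.2, 1.0, 0.4, 0], [0, 0.2, 1.0, 0.4, 0], [0, 0.2, 1.0, 0.4, 0], [0, 0.15, 1.0, 0.35, 0], [0, 0.2, 1.0, 0.4, 0], [0, 0.15, 1.0, 0.35, 0], [0, 0.05, 0.35, 0.15, 0]]
now [ 0.4793 -0.0301  0.178 ] zt [ 0.512  0.078 -0.856] end [0.4686 0.0973 0.126 ] 7
```

Emit:
arm_command([
  [0,0,0,0,0],
  [0,0,0,0,0],
])

```text
clock: 33.5
position: [0.4791, -0.0295, 0.178]
eef_rot: [-0.168, 2.594, 0.064]
ft_force: [-0.7, -0.5, -0.3]
width: -0.0002
grip_force: 0.0
```

Emit:
arm_command([
  [0,0.2,1,0.4,0],
  [0,0.2,1,0.4,0],
  [0,0.2,1,0.4,0],
  [0,0.15,1,0.35,0],
  [0,0,0,0,0],
])

```text
clock: 33.92
position: [0.4856, 0.0512, 0.1483]
eef_rot: [-0.168, 2.61, 0.07]
ft_force: [-0.8, -0.8, -0.8]
width: -0.0001
grip_force: 0.0
```

Run:
```python
from plan import *
o=get_obs();print(o["joints"],rot(o["eef_rot"]).round(3));zt=rot(o["eef_rot"])[:,2]
planR([key(-.0163,-.045)-.05*zt+[0,0,.02]],0)
```

```text
[ 0.86874333  0.57109525 -1.26772159  2.39599651  1.67555979  0.55484182
 -0.01011481] [[-0.857 -0.133  0.497]
 [-0.106  0.991  0.082]
 [-0.504  0.018 -0.864]]
[[0, 0.65, 1.0, 0.7, 0], [0, 0.65, 1.0, 0.65, 0], [0, 0.2, 0.35, 0.25, 0]]
now [0.4856 0.0512 0.1483] zt [ 0.497  0.082 -0.864] end [0.4695 0.0972 0.1064] 3
```

Emit:
arm_command([
  [0,0.65,1,0.7,0],
  [0,0.65,1,0.65,0],
  [0,0.2,0.35,0.25,0],
  [0,0,0,0,0],
])

```text
clock: 34.25
position: [0.483, 0.0981, 0.1087]
eef_rot: [-0.169, 2.623, 0.067]
ft_force: [-0.2, 0.6, 0.5]
width: -0.0003
grip_force: 0.0
```

Run:
```python
from plan import *
o=get_obs();print(o["joints"],rot(o["eef_rot"]).round(3));zt=rot(o["eef_rot"])[:,2]
planR([key(-.0163,-.045)-.05*zt+[0,0,.0]],0)
```

```text
[ 0.68837607  0.76178122 -1.26691117  2.39585066  1.81004801  0.7857736
 -0.19516542] [[-0.864 -0.132  0.486]
 [-0.107  0.991  0.079]
 [-0.492  0.016 -0.871]]
[[0, 1.0, 0.0, 0.55, 0], [0, 0.1, 0.0, 0.1, 0]]
now [0.483  0.0981 0.1087] zt [ 0.486  0.079 -0.871] end [0.4703 0.0968 0.0865] 2
```

Run:
```python
from plan import *
o=get_obs();zt=rot(o["eef_rot"])[:,2];print(key(-.0163,-.045))
planR([key(-.0163,-.045)-.02*zt],0,lim=.6)
```

```text
[0.49396148 0.10087788 0.04319278]
[[0, 0.3, 0.0, 0.6, 0], [0, 0.3, 0.0, 0.6, 0], [0, 0.35, 0.0, 0.6, 0], [0, 0.15, 0.0, 0.35, 0]]
now [0.483  0.0981 0.1087] zt [ 0.486  0.079 -0.871] end [0.4849 0.0991 0.0604] 4
```

Emit:
arm_command([
  [0,0.3,0,0.6,0],
  [0,0.3,0,0.6,0],
  [0,0.35,0,0.6,0],
  [0,0.15,0,0.35,0],
  [0,0,0,0,0],
])

```text
clock: 34.67
position: [0.4878, 0.0959, 0.0605]
eef_rot: [-0.163, 2.625, 0.061]
ft_force: [-0.0, -0.2, -0.1]
width: -0.0001
grip_force: 0.0
```

```bash
python3 st.py -.0163 -.045; python3 -c "
from h import *;o=get_obs();print(o['joints'],rot(o['eef_rot'])[:,2])"
```

```text
rows-left tool [0.13 0.19 0.92] height over key mm 17.7 F [-0.  -0.2 -0.1] F.n -0.0
[ 0.6668367   0.9754031  -1.24926475  2.39433095  1.96996703  0.95133313
 -0.23612984] [ 0.48490699  0.0733169  -0.87148714]
```

Emit:
arm_command([
  [0,0.15,0.2,0.35,0],
  [0,0,0,0.35,0],
  [0,0,0,0,0],
])

```text
clock: 34.92
position: [0.4931, 0.1023, 0.0482]
eef_rot: [-0.165, 2.621, 0.061]
ft_force: [0.7, 0.5, -0.2]
width: -0.0002
grip_force: 0.0
```

```bash
python3 st.py -.0163 -.045
```

```text
rows-left tool [ 0.09 -0.08  0.23] height over key mm 4.4 F [ 0.7  0.5 -0.2] F.n -0.6
```

Emit:
arm_command([
  [0,0.1,-0.1,0.15,0],
  [0,0,0,0.1,0],
  [0,0,0,0,0],
])

```text
clock: 35.17
position: [0.4937, 0.1005, 0.0432]
eef_rot: [-0.165, 2.621, 0.061]
ft_force: [0.1, -0.5, 1.1]
width: 0.0
grip_force: 1.1
```

Emit:
arm_command([
  [0,0,0,0.1,0],
  [0,0,0,0,0],
])

```text
clock: 35.33
position: [0.4948, 0.1007, 0.0416]
eef_rot: [-0.165, 2.62, 0.061]
ft_force: [-1.5, -2.3, 2.8]
width: -0.0002
grip_force: 1.8
```

```bash
python3 st.py -.0163 -.045
```

```text
rows-left tool [-0.    0.01 -0.09] height over key mm -1.8 F [-1.5 -2.3  2.8] F.n 3.2
```

Emit:
arm_command([
  [0,0,0,0.1,0],
  [0,0,0,0.05,0],
  [0,0,0,0,0],
])

```text
clock: 35.58
position: [0.4957, 0.101, 0.0402]
eef_rot: [-0.168, 2.618, 0.059]
ft_force: [-10.7, -8.6, 24.6]
width: -0.0002
grip_force: 13.0
```

```bash
python3 st.py -.0163 -.045
```

```text
rows-left tool [ 0.    0.01 -0.17] height over key mm -3.4 F [-10.7  -8.6  24.6] F.n 26.4
```

Emit:
arm_command([
  [0,0,0,-0.4,0],
  [0,0,0,-1,0],
  [0,0,0,-1,0],
  [0,-0.5,0,-1,0],
  [0,-0.5,0,-1,0],
  [0,0,0,0,0],
  [0,0,0,0,0],
])

```text
clock: 36.17
position: [0.4829, 0.0993, 0.1275]
eef_rot: [-0.167, 2.626, 0.057]
ft_force: [-0.9, -0.2, -0.4]
width: -0.0002
grip_force: 0.0
```

Run:
```python
from d import *
o=get_obs();print(o["position"],o["ft_force"],abs(o["joint_vel"]).max())
f=grab("side","9");P,uv=cloud(f);m=(np.hypot(P[:,0]-.57,P[:,1]+.3385)<.05)&(P[:,2]>.08)&(P[:,2]<.125);q=P[m];print("beaker",m.sum(),q.mean(0),q.max(0))
for t in("0","9"):
    P,uv=cloud(load("side",t));m=(np.hypot(P[:,0]-.57,P[:,1]+.017)<.03)&(P[:,2]>.03)&(P[:,2]<.075);print("vial",m.sum(),P[m].mean(0))
    m=(np.hypot(P[:,0]-.548,P[:,1]+.062)<.04)&(P[:,2]>.03)&(P[:,2]<.09);print("bottle",m.sum(),P[m].mean(0))
P,_=cloud(f);c,s=np.cos(.228),np.sin(.228);d=P[:,:2]-np.array([.5468,-.3442]);L=np.c_[c*d[:,0]+s*d[:,1],-s*d[:,0]+c*d[:,1],P[:,2]]
m=(abs(L[:,0]+.08)<.012)&(abs(L[:,1])<.04)&(L[:,2]>.063)&(L[:,2]<.085)&(f["img"].reshape(-1,3).max(1)<70);print("tab",m.sum(),L[m].mean(0))
```

```text
[0.4829 0.0993 0.1275] [-0.8573 -0.2202 -0.4325] 0.08020464543195187
beaker 426 [ 0.5709 -0.3358  0.1027] [ 0.5942 -0.3123  0.1237]
vial 40 [ 0.5683 -0.013   0.0526]
bottle 350 [ 0.5429 -0.0712  0.0609]
vial 32 [ 0.5705 -0.014   0.055 ]
bottle 348 [ 0.543  -0.0714  0.061 ]
tab 33 [-0.0782 -0.0143  0.0724]
```

```bash
python3 -c "
from workcell import *
print(sign_off())"
```

```text
the job is handed in; nothing more can be done
None
```

I did every step in order and handed the job in at about 36 s of robot time: lock slid to its free end, power and adjustment keys pressed, beaker let go about 3 mm from the pan's centre, then the tare bar pressed. A last depth check showed the beaker, bottle, vial and lock where they should be. Key strokes were judged from force and tip travel, and `sign_off()` gave no verdict.

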